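# Make the block heater ready for the next run

### The job

Get the block heater ready for the next run: first throw every used microtube lying on its front tray into the white waste tub. Then put each aluminium insert in the pocket marked with its colour, key rib in the key slot, working it about until it drops fully home on the pocket floor. The temperature probe also has to be laid across its two cradles on the heater's rear console, about centred. Leave the timer, the red comb and the tape roll where they are.

Things in the scene. Friction and masses are not known exactly. Their poses are not given: they have to be found in the camera images.
- heater: White block heater 210 (x) x 262 (y) mm, fixed; place and yaw vary. Origin: at bench level, 85 mm behind its front edge, midway in width; x to its back (away from the robot), y to its left. Grey front tray: x -80 to -5 mm, y -126 to 126, surface 44 mm high, lip to 48. Behind it the deck, 48 mm high, with three pockets side by side (x 6 to 69 mm); rear console x 95 to 125 mm, 66 mm high, with two cradles on it.
- pocket_red (a point): Centre of the floor of the pocket marked by the red spot (on the deck 40 mm behind it), left (heater y = +82 mm), 42 mm behind the heater's origin, floor 24 mm above the bench. Axes as the heater's. The pocket is 53 x 53 mm and 24 mm deep (a seated insert's body stands 6 mm above the deck), with a key slot 15 mm wide reaching 9.5 mm further out of the middle of its front (-x) side.
- pocket_yellow (a point): Centre of the floor of the pocket marked by the yellow spot (on the deck 40 mm behind it), middle (heater y = 0), 42 mm behind the heater's origin, floor 24 mm above the bench. Axes as the heater's. The pocket is 53 x 53 mm and 24 mm deep (a seated insert's body stands 6 mm above the deck), with a key slot 15 mm wide reaching 9.5 mm further out of the middle of its front (-x) side.
- pocket_blue (a point): Centre of the floor of the pocket marked by the blue spot (on the deck 40 mm behind it), right (heater y = -82 mm), 42 mm behind the heater's origin, floor 24 mm above the bench. Axes as the heater's. The pocket is 53 x 53 mm and 24 mm deep (a seated insert's body stands 6 mm above the deck), with a key slot 15 mm wide reaching 9.5 mm further out of the middle of its front (-x) side.
- insert_red: Loose 0.18 kg aluminium insert, body 50x50x30 mm, six dark wells on top. Origin: underside centre, z up. Key rib 12 mm wide, full height, stands 8 mm out of the middle of its -x side. Red grip fin on top: 34 mm along x, 10 mm along y, z 30 to 60 mm. Goes into pocket_red only with rib in slot (its x along the heater's), 1.5 mm free all round. Starts upright on the bench, turned up to 70 deg. May be absent.
- insert_yellow: Loose 0.18 kg aluminium insert, body 50x50x30 mm, six dark wells on top. Origin: underside centre, z up. Key rib 12 mm wide, full height, stands 8 mm out of the middle of its -x side. Yellow grip fin on top: 34 mm along x, 10 mm along y, z 30 to 60 mm. Goes into pocket_yellow only with rib in slot (its x along the heater's), 1.5 mm free all round. Starts upright on the bench, turned up to 70 deg. May be absent.
- insert_blue: Loose 0.18 kg aluminium insert, body 50x50x30 mm, six dark wells on top. Origin: underside centre, z up. Key rib 12 mm wide, full height, stands 8 mm out of the middle of its -x side. Blue grip fin on top: 34 mm along x, 10 mm along y, z 30 to 60 mm. Goes into pocket_blue only with rib in slot (its x along the heater's), 1.5 mm free all round. Starts upright on the bench, turned up to 70 deg. May be absent.
- tube_0: Used amber microtube lying on the heater's front tray, plastic, 13 mm thick, 41 mm long along its own y axis, 12 g. Origin: under the middle of its length, on its underside as built (it may roll; its middle is 6.5 mm from the origin along its own z). Its y axis starts along the heater's x, give or take 35 degrees. May be absent.
- tube_1: Used green microtube lying on the heater's front tray, plastic, 13 mm thick, 41 mm long along its own y axis, 12 g. Origin: under the middle of its length, on its underside as built (it may roll; its middle is 6.5 mm from the origin along its own z). Its y axis starts along the heater's x, give or take 35 degrees. May be absent.
- tube_2: Used amber microtube lying on the heater's front tray, plastic, 13 mm thick, 41 mm long along its own y axis, 12 g. Origin: under the middle of its length, on its underside as built (it may roll; its middle is 6.5 mm from the origin along its own z). Its y axis starts along the heater's x, give or take 35 degrees. May be absent.
- tube_3: Used green microtube lying on the heater's front tray, plastic, 13 mm thick, 41 mm long along its own y axis, 12 g. Origin: under the middle of its length, on its underside as built (it may roll; its middle is 6.5 mm from the origin along its own z). Its y axis starts along the heater's x, give or take 35 degrees. May be absent.
- waste_tub: Open white waste tub on the bench, fixed, 96 mm across and 113 mm high, inside about 80 mm across at the mouth and 70 mm at the floor. Origin: centre of its underside.
- probe_rest (a point): Middle of the probe's rest on the rear console, axes as the heater's: midway between two narrow U-shaped grey cradles 50 mm to either side along y, each 10 mm wide, bottom at this point's height (82 mm above the bench, 16 mm above the console), slot 18 mm wide along x between prongs 14 mm high. Lift no higher than needed here: a wall shelf hangs over the back of the bench.
- probe: Loose temperature probe lying on the bench, 60 g, straight, 12 mm wide (x), 12 mm high, 150 mm long along y: square black handle y -25 to 75 mm, round steel shaft y -75 to -25 mm. Origin: underside, middle of its length. Turned up to 30 deg. It may lie in the cradles either way round.
- timer: White timer, 64 x 66 x 19 mm, bystander. Origin: centre of its underside.
- gel_comb: Red gel comb lying flat, 30 x 84 x 8 mm, bystander. Origin: centre of its underside.
- tape_roll: Roll of tan tape lying flat, 82 mm across, 19 mm high, bystander. Origin: centre of its underside.

How it is judged:
By the outcome, as a careful person would: the job done as asked, in the order asked, and still so for the second after the job is handed in, with the robot touching nothing.
Of tube_0, tube_1, tube_2, tube_3 only 3 to 4 are there at a start; the rules pass over those that are not, and their reading is None.
Of insert_red, insert_yellow, insert_blue only 2 to 3 are there at a start; the rules pass over those that are not, and their reading is None.
At some moment in a run one of insert_red, insert_yellow, insert_blue may be knocked a few centimetres aside while the robot is not near it.
Once in a run the grip may slacken for a moment while it holds something.
It also fails if it takes over 200 s, if anything falls off the work surface, if the arm or the gripper's body presses on something with over 40 N, if the wrist force passes 120 N, or if a joint passes its speed limit or range.

### The arm

A 7-joint arm with a two-finger parallel gripper is mounted at the origin on a cart in front of the work surface, level with it; the furniture and walls round the work are solid. World frame = base frame: x ahead of the robot, y to its left, z up, the work surface at z = 0. Lengths are in mm, angles in rad, forces in N, time in s.
With the tool pointing down it reaches from about 400 to 875 mm from the base axis. Payload 4.4 kg.
Tool frame: the origin (TCP) lies on the centre line of the jaws, within the pads' length; the fingertips stand 11 mm ahead of it and the grasp point (between the pads) lies 8 mm behind it (ctrl.tips_ahead is the distance from the TCP to the fingertips, in mm); z points along the fingers, y is the line along which they close (so a half turn about z gives the same grasp; the last joint's range is limited). The gripper opens to 85 mm and grips with 20 to 120 N. Pads are 22 mm wide; open, the fingers measure 114 mm over their backs; the gripper's body (76 mm by 85 mm) begins 54 mm behind the grasp point. The pads swing forward as they close: fully open they stand 13 mm farther back than shut.
Start: joints at [-1.183, 0.628, 0.038, 1.517, -0.027, 0.996, -0.02], TCP at [284.929, 584.237, 242.313] pointing down, gripper open.
Joint ranges: [-3.06, 3.06], [-0.37, 2.12], [-1.25, 1.32], [0.18, 2.47], [-1.1, 4.24], [0.23, 1.98], [-2.94, 2.94]. Speed limits (rad/s): [2.57, 2.57, 3.14, 3.14, 3.14, 3.14, 3.14].

### API

Orientations are given as [roll, pitch, yaw] about the fixed x, y, z axes, in that order (R = Rz(yaw) Ry(pitch) Rx(roll)).
In Python, from cell import ctrl, eyes, job gives the robot as it stands. The module is installed in compiled form; this text tells all that it offers.
- The arm moves only by the tool carry_out, never from a script. Its argument "moves" is a list of rows, each an object of numbers: "tx", "ty", "tz": the shift along the tool's x, y, z as a fraction of full scale; "twist": the turn about the tool's z as a fraction of full scale; "fingers": the opening, from 0 (shut) to 1 (fully open). In form: [{"tx": .., "ty": .., "tz": .., "twist": .., "fingers": ..}, ...]. A call has 1 to 12 rows; each row shifts and turns the commanded pose from where the row before left it, along the tool's axes as they then stand; what a row does not reach is not made up. Full scale, the value 1, is 0.3 m for a shift and pi rad for a turn. A row lasts 1/8 s, in which the tool goes at most 62.5 mm and 10.7 degrees, less where a joint would pass 70% of its speed; a pose out of reach is approached as far as the arm can. A call with a number of a shift or a turn outside -1 to 1 is refused whole. A call with a gripper value outside its range is refused whole. The fingers move at their own pace and stop on an object; the grip force is fixed at half the most. Time passes only in rows, so rows that do not move let the fingers close. It gives the time, the measured TCP pose, the force, the opening and the grip force at its end, in the units of the state.
- ctrl.read_state(): the state, without advancing time (a new reading comes with each control period).
- eyes.get_image(name): name is "scene" or "side" or "wrist"; returns a dict with "color" (480x640x3 uint8, blue, green, red), "fovy" (degrees; the focal length in pixels is half the picture's height over the tangent of half this angle, whatever the lens; pixels are square), "cx", "cy" (the principal point, pixels), "k1" (the pictures are not rectified: a ray, as slopes to the right and down, at radius r is drawn at 1 + k1 r^2 times it, then the intrinsics apply), "world_from_camera" (4x4, takes a point from camera to world coordinates). Camera axes: x right, y up, looking along -z (the intrinsics and any distortion apply to the point x, -y, -z); pixel columns grow to the right and rows downward; lengths in mm; the calibration is good to about 2 mm. A picture is of the moment at which its call begins. There is no depth.
- job.finish_job(): hands the job in; it is judged then, once.
The state is a dict: "clock": time; "qpos": joint angles; "qd": joint speeds; "tau": joint torques, N m; "eef_pos": TCP position; "tool_rot": TCP orientation; "force": force on the tool from outside, world axes, zero at the start; "torque": the same for the moment, N m; "width": finger opening in mm; "gripper_force": force on a finger pad.
Only numpy, scipy, OpenCV 4.12 (cv2) and the standard library are available. Lean on these libraries where they do the work, as an engineer would, in place of code of your own. Each camera call takes 0.05 s, during which the arm holds its last target. There are 200 camera calls.

## Working session

There is one attempt and no reset: what is moved stays moved. The work goes in short steps, Python scripts to look and compute and a tool call to move; the robot and the scene stay as the last step left them, time stands still between calls to the robot, and variables do not carry over. Pictures are saved under pics/ and viewed, at most 14 in all, crops included, and the job is handed in when it is done.

Besides the shell and the picture viewer there is one more tool, called after "Request:" in YAML: its name, and indented under it one key for each argument. carry_out: Moves the arm, as the interface text tells. Its arguments: {"type":"object","properties":{"moves":{"type":"array","items":{"type":"object","properties":{"tx":{"type":"number","minimum":-1,"maximum":1},"ty":{"type":"number","minimum":-1,"maximum":1},"tz":{"type":"number","minimum":-1,"maximum":1},"twist":{"type":"number","minimum":-1,"maximum":1},"fingers":{"type":"number"}}}}},"required":["moves"]}

```bash
mkdir -p pics; cat > h.py <<'E'
import numpy as np, cv2
from cell import ctrl, eyes, job
def grab(n,save=None):
    d=eyes.get_image(n)
    if save: cv2.imwrite('pics/'+save,d['color'])
    return d
def ray(d,u,v):
    f=240/np.tan(np.radians(d['fovy'])/2)
    q=np.array([(u-d['cx'])/f,(v-d['cy'])/f]); p=q.copy()
    for _ in range(20): p=q/(1+d['k1']*(p@p))
    M=np.array(d['world_from_camera']); r=M[:3,:3]@np.array([p[0],-p[1],-1])
    return M[:3,3],r
def onz(d,u,v,z):
    o,r=ray(d,u,v); return o+r*(z-o[2])/r[2]
def proj(d,P):
    f=240/np.tan(np.radians(d['fovy'])/2)
    M=np.array(d['world_from_camera']); c=M[:3,:3].T@(np.array(P,float)-M[:3,3])
    p=np.array([c[0],-c[1]])/-c[2]; p=p*(1+d['k1']*(p@p))
    return p*f+[d['cx'],d['cy']]
E
python3 - <<'E'
from h import *
for n in ['scene','side','wrist']:
    d=grab(n,n+'0.png'); print(n,d['fovy'],d['cx'],d['cy'],d['k1'],np.round(d['world_from_camera'],3).tolist())
print(ctrl.read_state())
E
```

```text
scene 54.251815672218726 321.19614729050136 245.32284833202507 -0.11106008968998775 [[-0.71, 0.399, -0.58, -112.667], [-0.704, -0.403, 0.585, 564.784], [-0.001, 0.824, 0.567, 672.229], [0.0, 0.0, 0.0, 1.0]]
side 55.49903806850066 324.7136982339011 234.96013569994858 -0.10189143097377334 [[-0.928, 0.202, -0.314, 141.593], [-0.373, -0.553, 0.745, 839.145], [-0.023, 0.808, 0.589, 777.584], [0.0, 0.0, 0.0, 1.0]]
wrist 69.44767115694584 314.2431037824191 242.17991776795014 -0.0212343960521025 [[0.439, -0.857, -0.27, 215.804], [0.898, 0.419, 0.133, 617.909], [-0.001, -0.301, 0.954, 372.58], [0.0, 0.0, 0.0, 1.0]]
{'clock': 0.15, 'qpos': array([-1.18281086,  0.62911872,  0.03844981,  1.51810878, -0.02701722,
        0.99631757, -0.01998219]), 'qd': array([-0.00056534, -0.0024677 , -0.00032513, -0.00203223, -0.00020084,
       -0.00013923,  0.00021705]), 'tau': array([ 2.52917554e-03, -5.63787782e+01,  1.22812685e+00, -1.93646014e+01,
        1.11672690e-02,  7.42630160e-03, -7.37857135e-06]), 'eef_pos': array([284.71104146, 583.83014707, 241.61948329]), 'tool_rot': array([-3.14015770e+00, -8.25566782e-06,  2.68781515e+00]), 'force': array([ 0.07170489, -0.15315062,  0.11937233]), 'torque': array([-0.03115344, -0.00807253,  0.03531492]), 'gripper_force': 0.0, 'width': 85.39856245833005}
```

View pics/scene0.png

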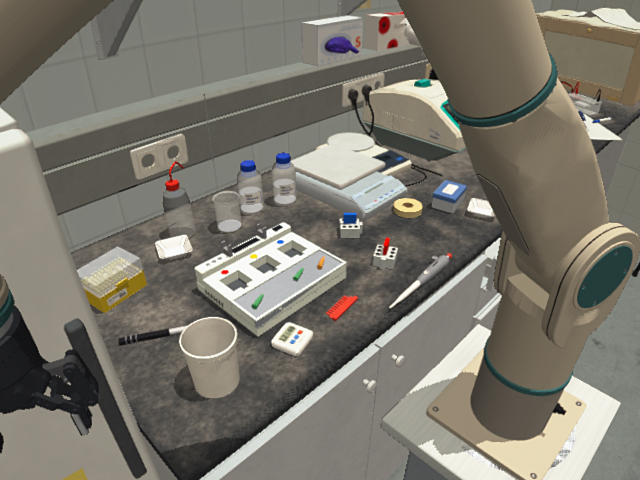

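View pics/side0.png

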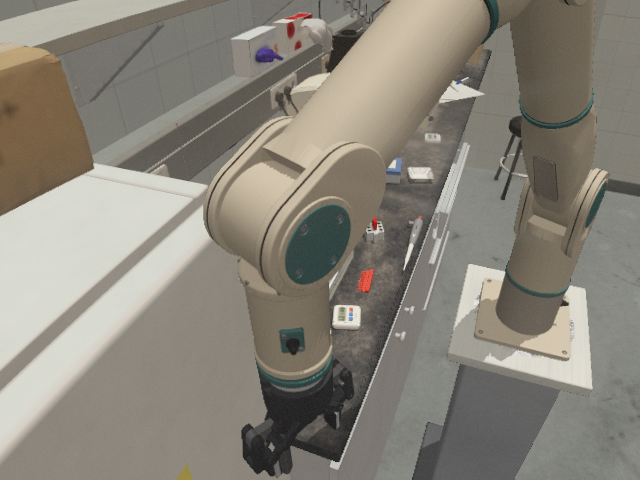

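The scene view shows red (385,250) and blue (350,225) inserts with no yellow one, and three tubes on the tray at (258,301), (298,274) and (321,263). The tub is at (210,355) and the probe at (150,335). In the side view the arm hides most of the bench.

```bash
python3 - <<'E'
import cv2
a=cv2.imread('pics/scene0.png')
cv2.imwrite('pics/c1.png',cv2.resize(a[200:400,110:430],None,fx=2.5,fy=2.5,interpolation=cv2.INTER_CUBIC))
E
```

```text
(no output)
```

View pics/c1.png

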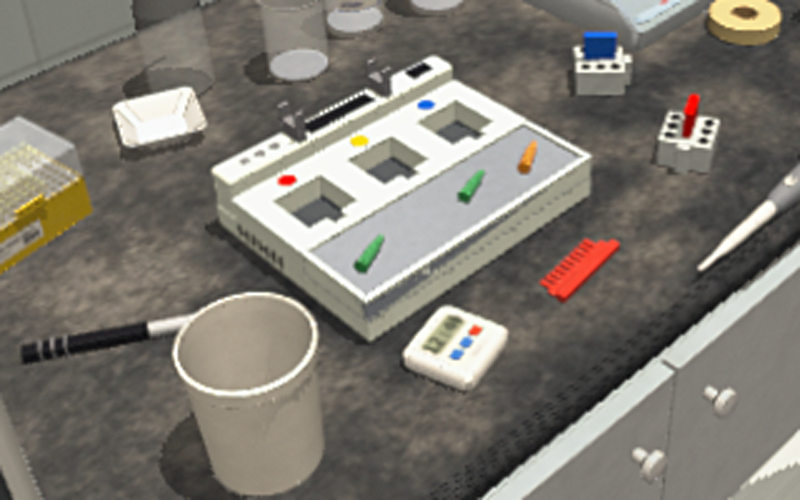

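The crop shows the spots at crop (288,180), (360,141) and (426,104), the tubes at (369,253), (471,186) and (528,156), the tub rim centred near (246,344), and the probe partly hidden behind the tub, handle end at (24,352).

```bash
python3 - <<'E'
from h import *
d=grab('scene')
c=lambda u,v:(110+u/2.5,200+v/2.5)
def P(u,v,z): return onz(d,*c(u,v),z)
S=[P(288,180,48),P(360,141,48),P(426,104,48)]
for s in S: print('spot',s.round(1))
y=S[0]-S[2]; print('dist',np.linalg.norm(y)); yaw=np.arctan2(-y[0],y[1]); print('yaw',yaw, np.degrees(yaw))
X=np.array([np.cos(yaw),np.sin(yaw),0]);Y=np.array([-X[1],X[0],0])
O=np.mean(S,0)-82*X;O[2]=0;print('O',O.round(1))
for n,(u,v) in dict(g1=(369,253),g2=(471,186),a=(528,156)).items():
    p=P(u,v,51); print(n,p.round(1),'heater',round((p-O)@X,1),round((p-O)@Y,1))
# tube axes
for n,a,b in [('g1',(380,236),(358,268)),('g2',(481,172),(462,197)),('a',(532,143),(524,170))]:
    q=P(*b,51)-P(*a,51); print(n,'axis',np.degrees(np.arctan2(q[1],q[0])).round(),np.linalg.norm(q).round())
L,R=P(174,345,113),P(318,340,113);print('tub',((L+R)/2).round(1),np.linalg.norm(L-R))
print('tubF/B',P(246,294,113).round(1),P(246,394,113).round(1))
print('probe handle',P(24,352,6).round(1),P(148,330,6).round(1),P(188,322,6).round(1))
for n,ps in dict(red=[(685,133),(697,98)],blue=[(585,45),(614,46)]).items():
    for p in ps: print(n,P(*p,60).round(1))
for n,p in dict(timer=(457,345),comb=(580,268)).items(): print(n,P(*p,10).round(1))
print('cradles',P(293,115,82).round(1),P(378,75,82).round(1))
E
```

```text
spot [602.9 141.2  48. ]
spot [603.8  60.2  48. ]
spot [606.4 -21.8  48. ]
dist 163.04914837730755
yaw 0.021354646200899885 1.223531100306641
O [522.4  58.1   0. ]
g1 [474.9 153.5  51. ] heater -45.5 96.4
g2 [480.5  36.7  51. ] heater -42.3 -20.5
a [476.2 -28.5  51. ] heater -48.1 -85.5
g1 axis 116.0 41.0
g2 axis 112.0 38.0
a axis 125.0 41.0
tub [404.1 309.3 113. ] 95.63462499428505
tubF/B [443.2 282.5 113. ] [366.3 335.  113. ]
probe handle [618.1 394.4   6. ] [570.1 309.2   6. ] [555.2 281.    6. ]
red [ 391.4 -144.1   60. ]
red [ 418.9 -196.8   60. ]
blue [ 558.8 -193.4   60. ]
blue [ 536.7 -212.5   60. ]
timer [380.7 146.3  10. ]
comb [373.2  13.5  10. ]
cradles [638.5 105.3  82. ] [635.8   9.8  82. ]
```

Request:
carry_out:
  moves:
    - {"twist":-0.05,"fingers":1}
    - {"twist":-0.05,"fingers":1}
    - {"twist":-0.05,"fingers":1}
    - {"fingers":1}
    - {"tx":-0.058,"ty":-0.17,"fingers":1}
    - {"tx":-0.058,"ty":-0.17,"fingers":1}
    - {"tx":-0.058,"ty":-0.17,"fingers":1}
    - {"tx":-0.058,"ty":-0.17,"fingers":1}
    - {"tx":-0.058,"ty":-0.17,"fingers":1}
    - {"tx":-0.058,"ty":-0.17,"fingers":1}
    - {"tx":-0.058,"ty":-0.17,"fingers":1}
    - {"tx":-0.058,"ty":-0.17,"fingers":1}

```text
validation failed for argument at $.mo...
```

Request:
carry_out:
  moves:
    - {"tx":-0.058,"ty":-0.17,"fingers":1}
    - {"tx":-0.058,"ty":-0.17,"fingers":1}
    - {"fingers":1}
    - {"fingers":1}

```text
validation failed for argument at $.mo...
```

```bash
python3 - <<'E'
from h import *
d=grab('wrist','w1.png')
E
```

```text
(no output)
```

View pics/w1.png

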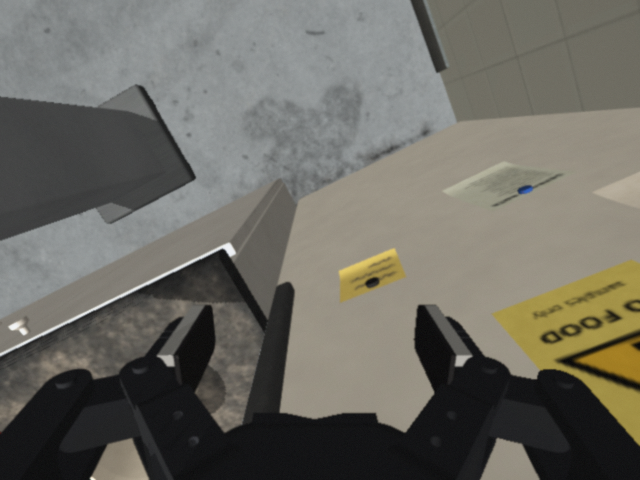

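The picture (taken without the arm having moved) shows the fridge close by the gripper on the right, so I'll travel first and twist afterwards. I'll give all five numbers in each row.

Request:
carry_out:
  moves:
    - {"tx":-0.129,"ty":-0.131,"tz":0,"twist":0,"fingers":1}
    - {"tx":-0.129,"ty":-0.131,"tz":0,"twist":0,"fingers":1}
    - {"tx":-0.129,"ty":-0.131,"tz":0,"twist":0,"fingers":1}
    - {"tx":-0.129,"ty":-0.131,"tz":0,"twist":0,"fingers":1}

```text
clock: 0.75
eef_pos: [352.8, 374.2, 241.9]
tool_rot: [-3.14, -0.003, 2.691]
force: [0.6, 0.5, -1.0]
width: 85.3
gripper_force: 0.0
```

Request:
carry_out:
  moves:
    - {"tx":-0.129,"ty":-0.131,"tz":0,"twist":0,"fingers":1}
    - {"tx":-0.129,"ty":-0.131,"tz":0,"twist":0,"fingers":1}
    - {"tx":-0.129,"ty":-0.131,"tz":0,"twist":0,"fingers":1}
    - {"tx":-0.129,"ty":-0.131,"tz":0,"twist":0,"fingers":1}
    - {"tx":-0.129,"ty":-0.131,"tz":0,"twist":0,"fingers":1}
    - {"tx":-0.129,"ty":-0.131,"tz":0,"twist":0,"fingers":1}
    - {"tx":0,"ty":0,"tz":0,"twist":-0.05,"fingers":1}
    - {"tx":0,"ty":0,"tz":0,"twist":-0.05,"fingers":1}
    - {"tx":0,"ty":0,"tz":0,"twist":-0.05,"fingers":1}
    - {"tx":0,"ty":0,"tz":0,"twist":0,"fingers":1}
    - {"tx":0,"ty":0,"tz":0,"twist":0,"fingers":1}

```text
clock: 2.12
eef_pos: [460.5, 61.3, 242.3]
tool_rot: [3.142, 0.0, -3.127]
force: [-0.1, 0.3, 0.0]
width: 85.4
gripper_force: 0.0
```

```bash
python3 - <<'E'
from h import *
grab('wrist','w2.png'); grab('scene','s2.png')
E
```

```text
(no output)
```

View pics/w2.png

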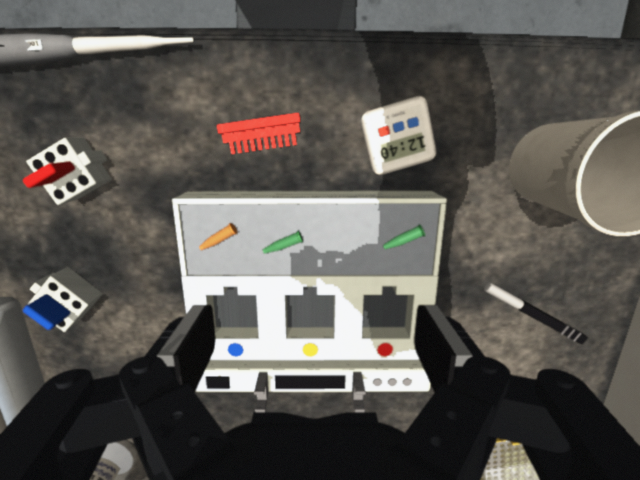

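The wrist view shows the whole heater with spots at (235,350), (310,350) and (385,350). The tubes are at (218,237) amber, (283,243) and (405,237) green, lying mostly along heater y. The red fin is at (47,175), the blue fin at (47,310), the probe runs (490,290)-(585,338), and the tub rim is at (630,180).

```bash
cat >> h.py <<'E'
def blobs(d,lo,hi,box=None,amin=20):
    hsv=cv2.cvtColor(d['color'],cv2.COLOR_BGR2HSV)
    m=cv2.inRange(hsv,np.array(lo),np.array(hi))
    if box is not None:
        k=np.zeros_like(m);k[box[1]:box[3],box[0]:box[2]]=255;m&=k
    out=[]
    for c in cv2.findContours(m,cv2.RETR_EXTERNAL,cv2.CHAIN_APPROX_NONE)[0]:
        if cv2.contourArea(c)>=amin:
            M=cv2.moments(c);out.append((M['m10']/M['m00'],M['m01']/M['m00'],cv2.contourArea(c),c))
    return out
def axis(d,c,z):
    p=np.array([onz(d,*q[0],z)[:2] for q in c]); (cx,cy),(w,h),a=cv2.minAreaRect(p.astype(np.float32))
    b=cv2.boxPoints(((cx,cy),(w,h),a)); e=b[1]-b[0]; f=b[2]-b[1]
    l=e if np.linalg.norm(e)>np.linalg.norm(f) else f
    return np.array([cx,cy]).round(1),sorted(np.round([w,h],1)),np.degrees(np.arctan2(l[1],l[0]))%180
E
python3 - <<'E'
from h import *
print('tips',ctrl.tips_ahead)
d=grab('wrist')
R=[]
for n,lo,hi,box in [('blue',(105,120,60),(125,255,255),(200,335,270,365)),('yel',(20,120,100),(35,255,255),(280,335,340,365)),('red',(0,120,80),(8,255,255),(360,335,410,365))]:
    for b in blobs(d,lo,hi,box): p=onz(d,b[0],b[1],48);R.append(p);print(n,p.round(1),b[2])
y=R[2]-R[0];yaw=np.arctan2(-y[0],y[1]);X=np.array([np.cos(yaw),np.sin(yaw),0]);Y=np.array([-X[1],X[0],0])
O=np.mean(R,0)-82*X;print('dist',np.linalg.norm(y),'yawdeg',np.degrees(yaw),'O',O)
for n,lo,hi in [('g',(45,80,40),(85,255,255)),('a',(8,110,80),(24,255,255))]:
    for b in blobs(d,lo,hi,(180,200,445,275)): print(n,*axis(d,b[3],50),'h',np.round([(np.r_[axis(d,b[3],50)[0],0]-O*[1,1,0])@v for v in (X,Y)],1))
for n,lo,hi,box in [('redfin',(0,150,60),(8,255,255),(0,140,90,220)),('bluefin',(105,120,40),(125,255,255),(0,270,90,340))]:
    for b in blobs(d,lo,hi,box,60): print(n,*axis(d,b[3],60),'pix',b[0],b[1],cv2.boxPoints(cv2.minAreaRect(b[3])).round().tolist())
print('probe shaft tip',onz(d,489,289,6).round(1),'handle end',onz(d,585,338,6).round(1))
for z in (113,): print('tub left',onz(d,579,182,113).round(1),'top',onz(d,638,113,113).round(1),'bot',onz(d,638,236,113).round(1))
E
```

```text
tips 11.0
blue [610.7 -23.1  48. ] 122.5
yel [609.6  58.8  48. ] 119.0
red [608.2 140.8  48. ] 136.0
dist 163.98528706226153 yawdeg 0.890192412645715 O [527.53177497  57.5537278   48.        ]
g [487.2  29.8] [np.float64(9.9), np.float64(40.1)] 111.86018 h [-40.8 -27.1]
g [480.3 148.8] [np.float64(10.6), np.float64(40.4)] 115.75926 h [-45.8  92. ]
a [482.9 -32.8] [np.float64(10.4), np.float64(41.6)] 123.0621 h [-46.  -89.6]
redfin [ 420.7 -180.3] [np.float64(14.7), np.float64(51.6)] 107.32964 pix 46.98413916602711 173.67536454336147 [[20.0, 173.0], [70.0, 156.0], [75.0, 173.0], [25.0, 190.0]]
bluefin [ 560.7 -213.6] [np.float64(35.6), np.float64(36.7)] 45.443783 pix 45.51924557351809 311.65973826020013 [[21.0, 310.0], [38.0, 288.0], [69.0, 311.0], [52.0, 334.0]]
probe shaft tip [554.1 267.6   6. ] handle end [619.4 400.    6. ]
tub left [415.2 261.6 113. ] top [364.9 293.5 113. ] bot [456.9 320.7 113. ]
```

Request:
carry_out:
  moves:
    - {"tx":0,"ty":0,"tz":0,"twist":0.052,"fingers":0.4}
    - {"tx":0,"ty":0,"tz":0,"twist":0.052,"fingers":0.4}
    - {"tx":0,"ty":0,"tz":0,"twist":0.052,"fingers":0.4}
    - {"tx":0,"ty":0,"tz":0,"twist":0.052,"fingers":0.4}
    - {"tx":0,"ty":0,"tz":0,"twist":0.052,"fingers":0.4}
    - {"tx":0,"ty":0,"tz":0,"twist":0.052,"fingers":0.4}
    - {"tx":0,"ty":0,"tz":0,"twist":0.048,"fingers":0.4}
    - {"tx":0.06,"ty":0.046,"tz":0.11,"twist":0,"fingers":0.4}
    - {"tx":0.06,"ty":0.046,"tz":0.11,"twist":0,"fingers":0.4}
    - {"tx":0.06,"ty":0.046,"tz":0.11,"twist":0,"fingers":0.4}
    - {"tx":0.06,"ty":0.046,"tz":0.11,"twist":0,"fingers":0.4}
    - {"tx":0,"ty":0,"tz":0,"twist":0,"fingers":0.4}

```text
clock: 3.78
eef_pos: [476.7, 151.8, 108.4]
tool_rot: [-3.137, -0.001, 2.031]
force: [0.2, -0.5, 0.1]
width: 34.2
gripper_force: 0.0
```

```bash
cat >> h.py <<'E'
def go(tx,ty,tz=None,yaw=None):
    s=ctrl.read_state();p=s['eef_pos'];w=s['tool_rot'][2]
    dx,dy=tx-p[0],ty-p[1]
    print('at',p.round(1),'yaw',round(np.degrees(w),1),'w',round(s['width'],1),'t',s['clock'])
    print(' shift tool units tx %.4f ty %.4f'%((np.cos(w)*dx+np.sin(w)*dy)/300,(np.sin(w)*dx-np.cos(w)*dy)/300),'' if tz is None else 'tz %.4f'%((p[2]-tz)/300))
    if yaw is not None: 
        a=-(yaw-np.degrees(w)); a=(a+180)%360-180; print(' twist %.4f'%(a/180))
E
python3 - <<'E'
from h import *
d=grab('wrist','w3.png')
s=ctrl.read_state();p=s['eef_pos'];print('tcp pix',proj(d,p),'grasp',proj(d,p+[0,0,8]))
for b in blobs(d,(45,80,40),(85,255,255)): 
  r=axis(d,b[3],50); print(*r,b[:3])
  if np.hypot(*(r[0]-p[:2]))<30: go(*r[0],57,r[2])
E
```

```text
tcp pix [313.85044849 326.84132871] grasp [313.75466516 337.36161799]
[480.2 149.2] [np.float64(11.0), np.float64(41.6)] 116.37149 (317.9769662921348, 270.89606741573033, 890.0)
at [477.5 150.4 109.7] yaw 116.3 w 34.2 t 3.825
 shift tool units tx -0.0075 ty 0.0063 tz 0.1757
 twist -0.0007
```

View pics/w3.png

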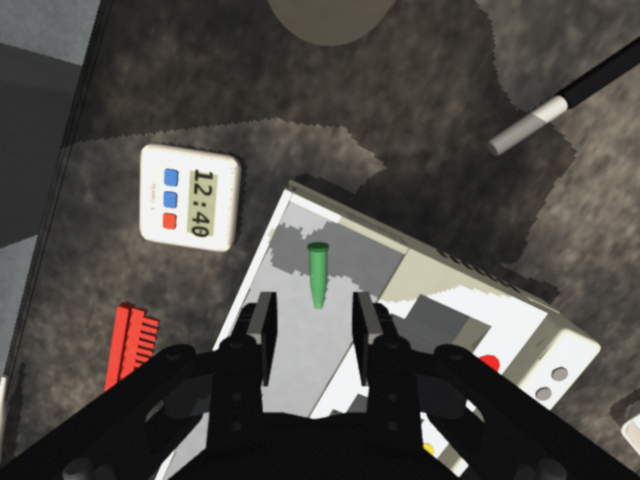

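The tube lies between the open fingers at (318,271), cap end up, and the measurement agrees with the higher view. I'll grasp slightly towards the cap.

Request:
carry_out:
  moves:
    - {"tx":0.012,"ty":0.006,"tz":0.09,"twist":0,"fingers":0.4}
    - {"tx":0,"ty":0,"tz":0.086,"twist":0,"fingers":0.4}
    - {"tx":0,"ty":0,"tz":0,"twist":0,"fingers":0.4}
    - {"tx":0,"ty":0,"tz":0,"twist":0,"fingers":0}
    - {"tx":0,"ty":0,"tz":0,"twist":0,"fingers":0}
    - {"tx":0,"ty":0,"tz":0,"twist":0,"fingers":0}
    - {"tx":0,"ty":0,"tz":0,"twist":0,"fingers":0}
    - {"tx":0,"ty":0,"tz":0,"twist":0,"fingers":0}

```text
clock: 4.82
eef_pos: [479.2, 154.0, 59.1]
tool_rot: [3.139, 0.001, 2.027]
force: [-0.8, -0.8, 6.5]
width: 7.5
gripper_force: 58.9
```

```bash
python3 - <<'E'
from h import *
go(407,309,170)
E
```

```text
at [479.2 154.   59.1] yaw 116.2 w 7.5 t 4.825
 shift tool units tx 0.5698 ty 0.0116 tz -0.3696
```

Request:
carry_out:
  moves:
    - {"tx":0,"ty":0,"tz":-0.12,"twist":0,"fingers":0}
    - {"tx":0,"ty":0,"tz":-0.13,"twist":0,"fingers":0}
    - {"tx":0,"ty":0,"tz":-0.13,"twist":0,"fingers":0}
    - {"tx":0.142,"ty":0.003,"tz":0,"twist":0,"fingers":0}
    - {"tx":0.142,"ty":0.003,"tz":0,"twist":0,"fingers":0}
    - {"tx":0.142,"ty":0.003,"tz":0,"twist":0,"fingers":0}
    - {"tx":0.142,"ty":0.003,"tz":0,"twist":0,"fingers":0}
    - {"tx":0,"ty":0,"tz":0.11,"twist":0,"fingers":0}
    - {"tx":0,"ty":0,"tz":0,"twist":0,"fingers":0}

```text
clock: 5.95
eef_pos: [404.7, 308.3, 137.8]
tool_rot: [-3.138, 0.001, 2.029]
force: [-0.7, -0.5, -0.2]
width: 7.4
gripper_force: 59.0
```

```bash
python3 - <<'E'
from h import *
go(407,309,140); d=grab('scene','s3.png')
cv2.imwrite('pics/s3c.png',cv2.resize(d['color'][200:420,110:430],None,fx=2,fy=2))
E
```

```text
at [404.7 308.3 137.8] yaw 116.3 w 7.4 t 5.95
 shift tool units tx -0.0012 ty 0.0078 tz -0.0074
```

View pics/s3c.png

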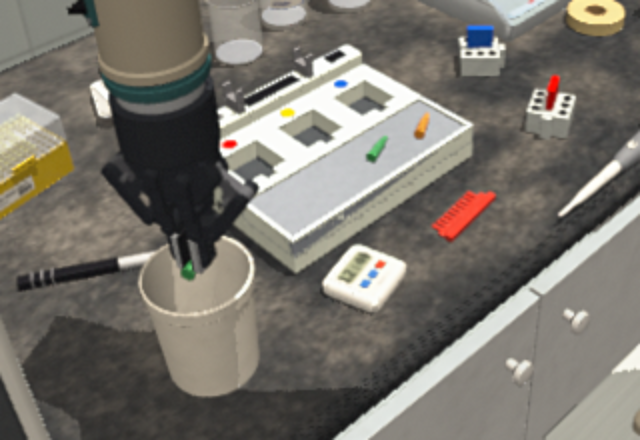

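The green tube is held over the tub mouth (crop 190,268). I release it.

Request:
carry_out:
  moves:
    - {"tx":0,"ty":0,"tz":0,"twist":0,"fingers":0.4}
    - {"tx":0,"ty":0,"tz":0,"twist":0,"fingers":0.4}
    - {"tx":0,"ty":0,"tz":0,"twist":0,"fingers":0.4}
    - {"tx":0,"ty":0,"tz":-0.1,"twist":0,"fingers":0.4}

```text
clock: 6.5
eef_pos: [405.2, 307.9, 167.6]
tool_rot: [-3.138, 0.001, 2.028]
force: [0.0, 1.4, 0.4]
width: 34.0
gripper_force: 0.0
```

```bash
python3 - <<'E'
from h import *
go(485,35,110,113)
E
```

```text
at [405.2 307.9 167.6] yaw 116.2 w 34.0 t 6.5
 shift tool units tx -0.9337 ty -0.1624 tz 0.1921
 twist 0.0177
```

Request:
carry_out:
  moves:
    - {"tx":-0.155,"ty":-0.027,"tz":0,"twist":0,"fingers":0.4}
    - {"tx":-0.155,"ty":-0.027,"tz":0,"twist":0,"fingers":0.4}
    - {"tx":-0.155,"ty":-0.027,"tz":0,"twist":0,"fingers":0.4}
    - {"tx":-0.155,"ty":-0.027,"tz":0,"twist":0,"fingers":0.4}
    - {"tx":-0.155,"ty":-0.027,"tz":0,"twist":0,"fingers":0.4}
    - {"tx":-0.155,"ty":-0.027,"tz":0,"twist":0,"fingers":0.4}
    - {"tx":0,"ty":0,"tz":0.19,"twist":0.018,"fingers":0.4}
    - {"tx":0,"ty":0,"tz":0,"twist":0,"fingers":0.4}
    - {"tx":0,"ty":0,"tz":0,"twist":0,"fingers":0.4}

```text
clock: 7.62
eef_pos: [486.1, 37.6, 112.6]
tool_rot: [3.141, -0.0, 1.973]
force: [0.5, 0.6, 0.7]
width: 34.1
gripper_force: 0.0
```

```bash
python3 - <<'E'
from h import *
d=grab('wrist')
for b in blobs(d,(45,80,40),(85,255,255)): 
  r=axis(d,b[3],50); print(*r,b[:3])
  a=np.radians(r[2]); go(*(r[0]+5*np.array([np.cos(a),np.sin(a)])),60,r[2])
E
```

```text
[487.4  30.6] [np.float64(11.8), np.float64(41.4)] 112.97714 (311.3839162220905, 273.2410590792333, 843.5)
at [486.7  37.8 113.2] yaw 113.1 w 34.3 t 7.675
 shift tool units tx -0.0063 ty -0.0074 tz 0.1772
 twist 0.0005
```

Request:
carry_out:
  moves:
    - {"tx":-0.006,"ty":-0.007,"tz":0.09,"twist":0,"fingers":0.4}
    - {"tx":0,"ty":0,"tz":0.088,"twist":0,"fingers":0.4}
    - {"tx":0,"ty":0,"tz":0,"twist":0,"fingers":0.4}
    - {"tx":0,"ty":0,"tz":0,"twist":0,"fingers":0}
    - {"tx":0,"ty":0,"tz":0,"twist":0,"fingers":0}
    - {"tx":0,"ty":0,"tz":0,"twist":0,"fingers":0}
    - {"tx":0,"ty":0,"tz":0,"twist":0,"fingers":0}
    - {"tx":0,"ty":0,"tz":-0.12,"twist":0,"fingers":0}
    - {"tx":0,"ty":0,"tz":-0.13,"twist":0,"fingers":0}
    - {"tx":0,"ty":0,"tz":-0.13,"twist":0,"fingers":0}
    - {"tx":0,"ty":0,"tz":0,"twist":0,"fingers":0}

```text
clock: 9.05
eef_pos: [486.9, 34.8, 175.7]
tool_rot: [3.134, 0.002, 1.972]
force: [0.7, 0.6, -0.8]
width: 7.5
gripper_force: 58.9
```

```bash
python3 - <<'E'
from h import *
go(407,309,140)
E
```

```text
at [486.9  34.8 175.7] yaw 113.0 w 7.5 t 9.05
 shift tool units tx 0.9454 ty 0.1116 tz 0.1190
```

Request:
carry_out:
  moves:
    - {"tx":0.158,"ty":0.0185,"tz":0,"twist":0,"fingers":0}
    - {"tx":0.158,"ty":0.0185,"tz":0,"twist":0,"fingers":0}
    - {"tx":0.158,"ty":0.0185,"tz":0,"twist":0,"fingers":0}
    - {"tx":0.158,"ty":0.0185,"tz":0,"twist":0,"fingers":0}
    - {"tx":0.158,"ty":0.0185,"tz":0,"twist":0,"fingers":0}
    - {"tx":0.158,"ty":0.0185,"tz":0,"twist":0,"fingers":0}
    - {"tx":0,"ty":0,"tz":0.12,"twist":0,"fingers":0}
    - {"tx":0,"ty":0,"tz":0,"twist":0,"fingers":0}
    - {"tx":0,"ty":0,"tz":0,"twist":0,"fingers":0}

```text
clock: 10.18
eef_pos: [404.8, 308.6, 136.6]
tool_rot: [-3.142, 0.0, 1.97]
force: [0.4, 0.3, 0.4]
width: 8.0
gripper_force: 41.5
```

Request:
carry_out:
  moves:
    - {"tx":0,"ty":0,"tz":0,"twist":0,"fingers":0.4}
    - {"tx":0,"ty":0,"tz":0,"twist":0,"fingers":0.4}
    - {"tx":0,"ty":0,"tz":0,"twist":0,"fingers":0.4}
    - {"tx":0,"ty":0,"tz":-0.1,"twist":0,"fingers":0.4}

```text
clock: 10.68
eef_pos: [403.1, 308.5, 165.2]
tool_rot: [-3.138, 0.001, 1.971]
force: [0.5, -0.1, 0.6]
width: 34.2
gripper_force: 0.0
```

```bash
python3 - <<'E'
from h import *
d=grab('scene')
for b in blobs(d,(45,80,40),(85,255,255),(150,200,430,400)): print(b[:3])
go(480,-28,110,123)
E
```

```text
at [405.6 310.  169.3] yaw 112.9 w 34.3 t 10.725
 shift tool units tx -1.1342 ty -0.2103 tz 0.1977
 twist -0.0560
```

Request:
carry_out:
  moves:
    - {"tx":-0.162,"ty":-0.03,"tz":0,"twist":0,"fingers":0.4}
    - {"tx":-0.162,"ty":-0.03,"tz":0,"twist":0,"fingers":0.4}
    - {"tx":-0.162,"ty":-0.03,"tz":0,"twist":0,"fingers":0.4}
    - {"tx":-0.162,"ty":-0.03,"tz":0,"twist":0,"fingers":0.4}
    - {"tx":-0.162,"ty":-0.03,"tz":0,"twist":0,"fingers":0.4}
    - {"tx":-0.162,"ty":-0.03,"tz":0,"twist":0,"fingers":0.4}
    - {"tx":-0.162,"ty":-0.03,"tz":0,"twist":0,"fingers":0.4}
    - {"tx":0,"ty":0,"tz":0.19,"twist":-0.056,"fingers":0.4}
    - {"tx":0,"ty":0,"tz":0,"twist":0,"fingers":0.4}
    - {"tx":0,"ty":0,"tz":0,"twist":0,"fingers":0.4}

```text
clock: 11.98
eef_pos: [479.3, -28.0, 110.1]
tool_rot: [3.141, 0.0, 2.145]
force: [-0.8, -0.2, 1.4]
width: 34.2
gripper_force: 0.0
```

```bash
python3 - <<'E'
from h import *
d=grab('wrist')
for b in blobs(d,(8,110,80),(24,255,255),None,200): 
  r=axis(d,b[3],50); print(*r,b[:3])
  a=np.radians(r[2]); go(*(r[0]+5*np.array([np.cos(a),np.sin(a)])),60,r[2])
E
```

```text
[482.9 -32.8] [np.float64(11.7), np.float64(42.2)] 123.34944 (313.6519078473722, 273.3797696184305, 926.0)
at [479.9 -27.8 110.7] yaw 123.0 w 34.0 t 12.025
 shift tool units tx -0.0027 ty -0.0008 tz 0.1690
 twist -0.0021
```

Request:
carry_out:
  moves:
    - {"tx":-0.003,"ty":0,"tz":0.09,"twist":0,"fingers":0.4}
    - {"tx":0,"ty":0,"tz":0.08,"twist":0,"fingers":0.4}
    - {"tx":0,"ty":0,"tz":0,"twist":0,"fingers":0.4}
    - {"tx":0,"ty":0,"tz":0,"twist":0,"fingers":0}
    - {"tx":0,"ty":0,"tz":0,"twist":0,"fingers":0}
    - {"tx":0,"ty":0,"tz":0,"twist":0,"fingers":0}
    - {"tx":0,"ty":0,"tz":0,"twist":0,"fingers":0}
    - {"tx":0,"ty":0,"tz":-0.12,"twist":0,"fingers":0}
    - {"tx":0,"ty":0,"tz":-0.13,"twist":0,"fingers":0}
    - {"tx":0,"ty":0,"tz":-0.13,"twist":0,"fingers":0}
    - {"tx":0,"ty":0,"tz":0,"twist":0,"fingers":0}

```text
clock: 13.4
eef_pos: [481.8, -29.2, 175.6]
tool_rot: [3.135, 0.004, 2.147]
force: [0.4, 0.3, 0.1]
width: 7.2
gripper_force: 58.9
```

```bash
python3 - <<'E'
from h import *
go(407,309,140)
E
```

```text
at [481.8 -29.2 175.6] yaw 123.0 w 7.2 t 13.4
 shift tool units tx 1.0809 ty 0.4055 tz 0.1188
```

Request:
carry_out:
  moves:
    - {"tx":0.154,"ty":0.058,"tz":0,"twist":0,"fingers":0}
    - {"tx":0.154,"ty":0.058,"tz":0,"twist":0,"fingers":0}
    - {"tx":0.154,"ty":0.058,"tz":0,"twist":0,"fingers":0}
    - {"tx":0.154,"ty":0.058,"tz":0,"twist":0,"fingers":0}
    - {"tx":0.154,"ty":0.058,"tz":0,"twist":0,"fingers":0}
    - {"tx":0.154,"ty":0.058,"tz":0,"twist":0,"fingers":0}
    - {"tx":0.154,"ty":0.058,"tz":0,"twist":0,"fingers":0}
    - {"tx":0,"ty":0,"tz":0.12,"twist":0,"fingers":0}
    - {"tx":0,"ty":0,"tz":0,"twist":0,"fingers":0}
    - {"tx":0,"ty":0,"tz":0,"twist":0,"fingers":0}

```text
clock: 14.65
eef_pos: [405.7, 307.5, 136.6]
tool_rot: [-3.141, 0.0, 2.146]
force: [-0.4, 1.1, 0.9]
width: 7.2
gripper_force: 58.9
```

Request:
carry_out:
  moves:
    - {"tx":0,"ty":0,"tz":0,"twist":0,"fingers":0.4}
    - {"tx":0,"ty":0,"tz":0,"twist":0,"fingers":0.4}
    - {"tx":0,"ty":0,"tz":0,"twist":0,"fingers":0.4}
    - {"tx":0,"ty":0,"tz":-0.2,"twist":0,"fingers":0.6}

```text
clock: 15.15
eef_pos: [403.0, 306.7, 193.5]
tool_rot: [-3.132, 0.001, 2.147]
force: [0.9, 1.7, 0.3]
width: 50.5
gripper_force: 0.0
```

```bash
python3 - <<'E'
from h import *
d=grab('scene')
for nm,lo,hi in [('g',(45,80,40),(85,255,255)),('a',(8,130,90),(20,255,255)),('red',(0,150,60),(8,255,255)),('blue',(105,120,40),(125,255,255))]:
  for b in blobs(d,lo,hi,(150,190,430,400)): print(nm,b[:3], onz(d,b[0],b[1],50).round())
go(420,-120,200,118)
d=grab('wrist','w4.png')
E
```

```text
red (340.8876978050025, 306.64114344053087, 326.5) [347.  47.  50.]
red (385.8333333333333, 245.05555555555554, 54.0) [ 417. -185.   50.]
blue (349.42788461538464, 217.53205128205127, 104.0) [ 561. -217.   50.]
at [407.7 309.5 202.4] yaw 123.0 w 51.0 t 15.2
 shift tool units tx -1.2233 ty -0.7448 tz 0.0079
 twist 0.0276
```

View pics/w4.png

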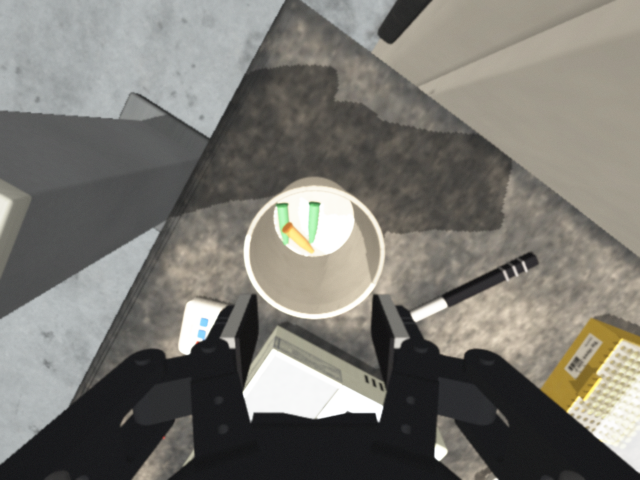

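All three used tubes show inside the tub at (283,222), (313,222) and (298,238). Next is the red insert.

Request:
carry_out:
  moves:
    - {"tx":-0.145,"ty":-0.089,"tz":0,"twist":0,"fingers":0.6}
    - {"tx":-0.145,"ty":-0.089,"tz":0,"twist":0,"fingers":0.6}
    - {"tx":-0.145,"ty":-0.089,"tz":0,"twist":0,"fingers":0.6}
    - {"tx":-0.145,"ty":-0.089,"tz":0,"twist":0,"fingers":0.6}
    - {"tx":-0.145,"ty":-0.089,"tz":0,"twist":0,"fingers":0.6}
    - {"tx":-0.145,"ty":-0.089,"tz":0,"twist":0,"fingers":0.6}
    - {"tx":-0.145,"ty":-0.089,"tz":0,"twist":0,"fingers":0.6}
    - {"tx":-0.145,"ty":-0.089,"tz":0,"twist":0,"fingers":0.6}
    - {"tx":-0.145,"ty":-0.089,"tz":0,"twist":0,"fingers":0.6}
    - {"tx":0,"ty":0,"tz":0,"twist":0,"fingers":0.6}
    - {"tx":0,"ty":0,"tz":0,"twist":0,"fingers":0.6}

```text
clock: 16.62
eef_pos: [416.9, -150.3, 196.0]
tool_rot: [-3.142, -0.001, 2.147]
force: [-0.6, 0.8, 0.5]
width: 51.1
gripper_force: 0.0
```

```bash
python3 - <<'E'
from h import *
d=grab('wrist','w5.png')
for b in blobs(d,(0,150,60),(8,255,255),None,60): print(*axis(d,b[3],60),b[:3],cv2.boxPoints(cv2.minAreaRect(b[3])).round().tolist())
go(420,-180,120)
E
```

```text
[ 323.1 -272.2] [np.float64(10.3), np.float64(11.7)] 8.270017 (143.2914653784219, 291.7262479871175, 103.5) [[135.0, 294.0], [139.0, 284.0], [152.0, 289.0], [148.0, 299.0]]
[ 420.5 -186.2] [np.float64(9.5), np.float64(40.9)] 117.808914 (294.4214060031595, 271.2646129541864, 422.0) [[287.0, 293.0], [290.0, 247.0], [302.0, 248.0], [298.0, 294.0]]
[383.8 -12.1] [np.float64(25.7), np.float64(66.3)] 98.41469 (380.6934335668318, 45.42667577880289, 2926.5) [[344.0, 86.0], [388.0, -10.0], [422.0, 6.0], [379.0, 102.0]]
at [ 417.1 -149.7  195.9] yaw 123.1 w 51.3 t 16.675
 shift tool units tx -0.0900 ty -0.0471 tz 0.2532
```

View pics/w5.png

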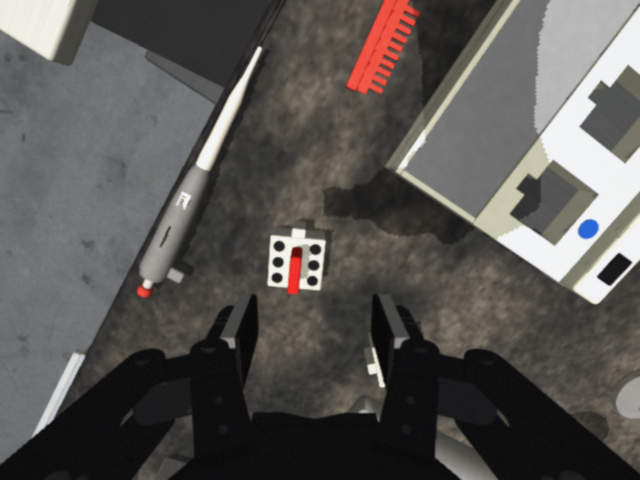

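The red insert's body is centred near (297,264) with its rib at (300,232), pointing to the image top (tool +x). So its own x axis points at about -62°, as expected.

```bash
python3 - <<'E'
from h import *
d=grab('wrist')
c=onz(d,297,264,30); f=onz(d,294.5,293.5,60); a=np.radians(118)
e=f[:2]+17*np.array([np.cos(a),np.sin(a)]); print(c.round(1),e.round(1))
for p,q in [((270,236),(268,289)),((326,238),(324,291)),((270,236),(326,238))]:
    v=onz(d,*p,30)-onz(d,*q,30);print(np.linalg.norm(v).round(1),np.degrees(np.arctan2(v[1],v[0])).round(1))
go(*e,110,119)
E
```

```text
[ 424.5 -189.4   30. ] [ 424.  -187.6]
52.1 118.8
52.1 121.6
50.1 -149.1
at [ 417.2 -149.4  196. ] yaw 123.2 w 51.3 t 16.725
 shift tool units tx -0.1193 ty -0.0508 tz 0.2866
 twist 0.0232
```

Request:
carry_out:
  moves:
    - {"tx":-0.06,"ty":-0.025,"tz":0.1,"twist":0,"fingers":0.5}
    - {"tx":-0.06,"ty":-0.025,"tz":0.1,"twist":0,"fingers":0.5}
    - {"tx":0,"ty":0,"tz":0.08,"twist":0.018,"fingers":0.5}
    - {"tx":0,"ty":0,"tz":0,"twist":0,"fingers":0.5}
    - {"tx":0,"ty":0,"tz":0,"twist":0,"fingers":0.5}

```text
clock: 17.35
eef_pos: [424.8, -188.3, 112.7]
tool_rot: [3.141, 0.0, 2.094]
force: [-1.1, 0.1, -0.1]
width: 42.8
gripper_force: 0.0
```

```bash
python3 - <<'E'
from h import *
d=grab('wrist','w6.png')
for b in blobs(d,(0,150,60),(8,255,255),(200,200,450,400),60): print(*axis(d,b[3],60),b[:3],cv2.boxPoints(cv2.minAreaRect(b[3])).round().tolist())
s=ctrl.read_state(); print(s['eef_pos'],proj(d,s['eef_pos']*[1,1,0]+[0,0,60]))
cv2.imwrite('pics/w6c.png',cv2.resize(d['color'][180:380,200:440],None,fx=3,fy=3))
E
```

```text
[ 420.7 -186.8] [np.float64(9.4), np.float64(40.0)] 118.258736 (309.1158861340679, 267.81579430670337, 907.5) [[300.0, 300.0], [302.0, 235.0], [318.0, 235.0], [316.0, 300.0]]
[ 425.08532221 -188.59063109  112.99226766] [313.77671825 274.620917  ]
```

View pics/w6c.png

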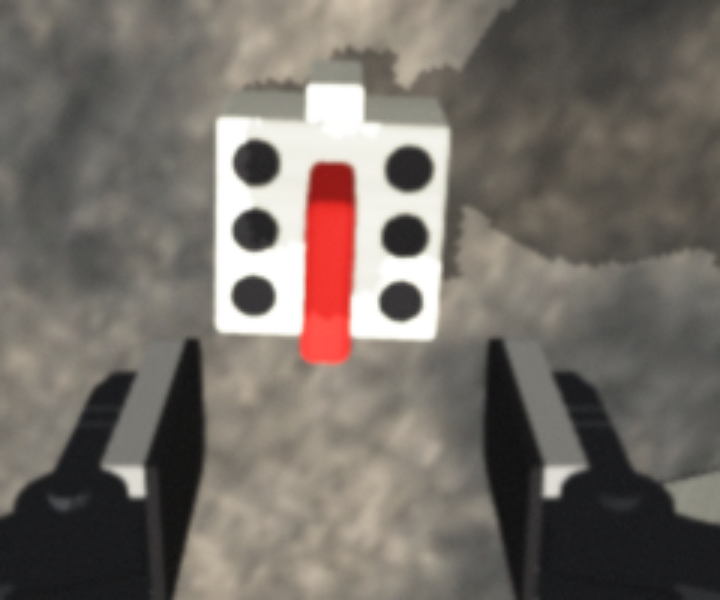

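The fin's top runs from about (310,247) to (308,301), centred 4 px left of the TCP's projection. So I shift about -2.8 mm in ty and descend.

Request:
carry_out:
  moves:
    - {"tx":0.001,"ty":-0.009,"tz":0.1,"twist":0.009,"fingers":0.5}
    - {"tx":0,"ty":0,"tz":0.115,"twist":0,"fingers":0.5}
    - {"tx":0,"ty":0,"tz":0,"twist":0,"fingers":0.4}
    - {"tx":0,"ty":0,"tz":0,"twist":0,"fingers":0}
    - {"tx":0,"ty":0,"tz":0,"twist":0,"fingers":0}
    - {"tx":0,"ty":0,"tz":0,"twist":0,"fingers":0}
    - {"tx":0,"ty":0,"tz":0,"twist":0,"fingers":0}
    - {"tx":0,"ty":0,"tz":0,"twist":0,"fingers":0}

```text
clock: 18.4
eef_pos: [422.9, -190.6, 49.2]
tool_rot: [3.14, 0.002, 2.063]
force: [0.5, -0.1, 7.3]
width: 8.6
gripper_force: 59.7
```

```bash
python3 - <<'E'
from h import *
s=ctrl.read_state(); print(s['eef_pos'],s['force'],s['tool_rot'],s['width'])
# insert centre rel. tool: fin centre measured
d=grab('wrist','w7.png')
c=onz(d,309,273,60);print(c)
E
```

```text
[ 422.89147311 -190.59973818   49.1675421 ] [ 0.45379427 -0.08788658  7.34522256] [3.13958477e+00 2.16685555e-03 2.06286502e+00] 8.635753459409084
[ 408.57386119 -167.48735143   60.        ]
```

Request:
carry_out:
  moves:
    - {"tx":0,"ty":0,"tz":-0.06,"twist":0,"fingers":0}
    - {"tx":0,"ty":0,"tz":-0.12,"twist":0,"fingers":0}
    - {"tx":0,"ty":0,"tz":-0.12,"twist":0,"fingers":0}
    - {"tx":0,"ty":0,"tz":0,"twist":-0.05,"fingers":0}
    - {"tx":0,"ty":0,"tz":0,"twist":-0.05,"fingers":0}
    - {"tx":0,"ty":0,"tz":0,"twist":-0.05,"fingers":0}
    - {"tx":0,"ty":0,"tz":0,"twist":-0.05,"fingers":0}
    - {"tx":0,"ty":0,"tz":0,"twist":-0.05,"fingers":0}
    - {"tx":0,"ty":0,"tz":0,"twist":-0.05,"fingers":0}
    - {"tx":0,"ty":0,"tz":0,"twist":-0.048,"fingers":0}
    - {"tx":0,"ty":0,"tz":0,"twist":0,"fingers":0}

```text
clock: 19.82
eef_pos: [421.7, -190.5, 138.2]
tool_rot: [-3.141, 0.001, -3.129]
force: [-0.7, -0.1, -1.0]
width: 8.6
gripper_force: 58.7
```

```bash
python3 - <<'E'
from h import *
go(568.2,140.2,130,180.9)
d=grab('wrist','w8.png')
E
```

```text
at [ 421.7 -190.5  138.2] yaw -179.3 w 8.6 t 19.825
 shift tool units tx -0.5020 ty 1.0961 tz 0.0273
 twist -0.0010
```

View pics/w8.png

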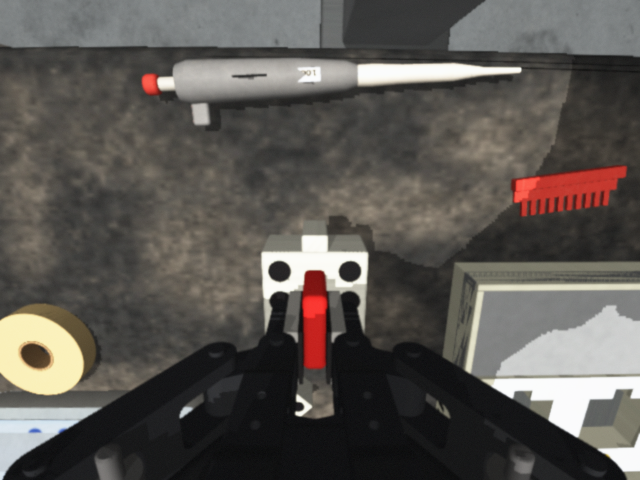

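The insert is held straight, with its rib toward the robot at (315,243). I now carry it to over the red pocket.

Request:
carry_out:
  moves:
    - {"tx":-0.063,"ty":0.137,"tz":0,"twist":0,"fingers":0}
    - {"tx":-0.063,"ty":0.137,"tz":0,"twist":0,"fingers":0}
    - {"tx":-0.063,"ty":0.137,"tz":0,"twist":0,"fingers":0}
    - {"tx":-0.063,"ty":0.137,"tz":0,"twist":0,"fingers":0}
    - {"tx":-0.063,"ty":0.137,"tz":0,"twist":0,"fingers":0}
    - {"tx":-0.063,"ty":0.137,"tz":0,"twist":0,"fingers":0}
    - {"tx":-0.063,"ty":0.137,"tz":0,"twist":0,"fingers":0}
    - {"tx":-0.063,"ty":0.137,"tz":0,"twist":0,"fingers":0}
    - {"tx":0,"ty":0,"tz":0,"twist":0,"fingers":0}
    - {"tx":0,"ty":0,"tz":0,"twist":0,"fingers":0}

```text
clock: 21.12
eef_pos: [567.7, 140.1, 137.4]
tool_rot: [-3.14, -0.001, -3.128]
force: [1.0, -1.4, -2.4]
width: 8.6
gripper_force: 59.0
```

```bash
python3 - <<'E'
from h import *
go(568.2,140.2,100,180.9)
d=grab('wrist','w9.png')
cv2.imwrite('pics/w9c.png',cv2.resize(d['color'][190:440,180:450],None,fx=2.4,fy=2.4))
for nm,lo,hi in [('yel',(20,120,100),(35,255,255)),('blue',(105,120,60),(125,255,255))]:
  for b in blobs(d,lo,hi,None,40): print(nm,b[:3],onz(d,b[0],b[1],48).round(1))
E
```

```text
at [567.7 140.1 137.4] yaw -179.2 w 8.6 t 21.125
 shift tool units tx -0.0017 ty 0.0003 tz 0.1248
 twist -0.0008
yel (563.5110083663584, 414.60457948040505, 757.0) [704.  343.3  48. ]
yel (199.28230805913208, 306.2999523128278, 349.5) [609.3  59.   48. ]
blue (85.99418604651163, 306.2359496124031, 344.0) [610.6 -22.9  48. ]
```

View pics/w9c.png

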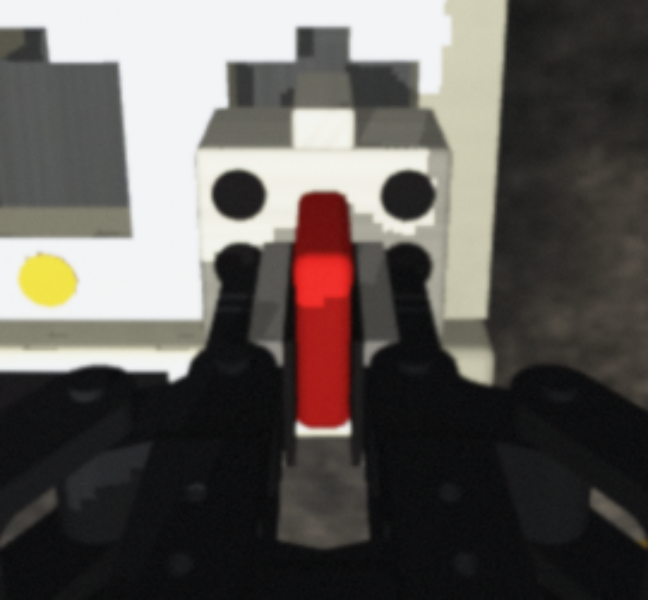

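```bash
python3 - <<'E'
from h import *
d=grab('wrist'); s=ctrl.read_state(); p=s['eef_pos']; print(p)
P=lambda u,v,z:onz(d,180+u/2.4,190+v/2.4,z).round(1)
z=p[2]-49
print('fin',P(322,258,z+60),P(323,427,z+60))
a,b=P(197,150,z+30),P(451,150,z+30);print('body front',a,b,'centre',(a+b)/2, np.linalg.norm(a-b))
print('rib front',P(294,109,z+30),P(354,109,z+30))
a,b=P(229,62,48),P(418,62,48);print('pocket front',a,b,(a+b)/2,np.linalg.norm(a-b))
a,b=P(298,28,48),P(349,28,48);print('slot front',a,b,(a+b)/2)
E
```

```text
[567.79206327 138.99685645 137.55521079]
fin [551.1 139.3 148.6] [583.1 139.8 148.6]
body front [543.5 115.3 118.6] [543.  163.9 118.6] centre [543.25 139.6  118.6 ] 48.602571948406194
rib front [535.1 133.8 118.6] [535.  145.1 118.6]
pocket front [542.7 113.8  48. ] [542.2 165.2  48. ] [542.45 139.5   48.  ] 51.40243184908667
slot front [533.2 132.6  48. ] [533.  146.3  48. ] [533.1  139.45  48.  ]
```

Insert centre and pocket centre agree within 1 mm, so I lower to just above the deck and then probe gently.

Request:
carry_out:
  moves:
    - {"tx":-0.002,"ty":0,"tz":0.06,"twist":0,"fingers":0}
    - {"tx":0,"ty":0,"tz":0.06,"twist":0,"fingers":0}
    - {"tx":0,"ty":0,"tz":0.015,"twist":0,"fingers":0}
    - {"tx":0,"ty":0,"tz":0.01,"twist":0,"fingers":0}
    - {"tx":0,"ty":0,"tz":0.01,"twist":0,"fingers":0}

```text
clock: 21.85
eef_pos: [569.2, 140.8, 91.1]
tool_rot: [3.141, 0.001, -3.127]
force: [0.4, 0.5, -1.7]
width: 9.0
gripper_force: 58.9
```

Request:
carry_out:
  moves:
    - {"tx":0,"ty":0,"tz":0.015,"twist":0,"fingers":0}
    - {"tx":0,"ty":0,"tz":0.015,"twist":0,"fingers":0}
    - {"tx":0,"ty":0,"tz":0.01,"twist":0,"fingers":0}

```text
clock: 22.22
eef_pos: [568.9, 140.6, 78.9]
tool_rot: [-3.142, -0.0, -3.127]
force: [0.6, -1.0, -2.0]
width: 8.8
gripper_force: 58.9
```

Request:
carry_out:
  moves:
    - {"tx":0,"ty":0,"tz":0.01,"twist":0,"fingers":0}
    - {"tx":0,"ty":0,"tz":0.007,"twist":0,"fingers":0}
    - {"tx":0,"ty":0,"tz":0,"twist":0,"fingers":0}

```text
clock: 22.6
eef_pos: [568.8, 140.6, 73.8]
tool_rot: [-3.142, -0.0, -3.127]
force: [0.2, 0.4, -1.6]
width: 8.7
gripper_force: 58.9
```

Request:
carry_out:
  moves:
    - {"tx":0,"ty":0,"tz":0.005,"twist":0,"fingers":0}
    - {"tx":0,"ty":0,"tz":0.005,"twist":0,"fingers":0}
    - {"tx":0,"ty":0,"tz":0,"twist":0,"fingers":0}

```text
clock: 22.98
eef_pos: [569.1, 140.7, 73.2]
tool_rot: [3.141, 0.001, -3.127]
force: [-4.3, -1.0, 15.4]
width: 8.8
gripper_force: 61.4
```

Request:
carry_out:
  moves:
    - {"tx":0,"ty":0,"tz":-0.005,"twist":0,"fingers":0.3}
    - {"tx":0,"ty":0,"tz":0,"twist":0,"fingers":0.4}
    - {"tx":0,"ty":0,"tz":0,"twist":0,"fingers":0.4}
    - {"tx":0,"ty":0,"tz":-0.1,"twist":0,"fingers":0.4}
    - {"tx":0,"ty":0,"tz":-0.15,"twist":0,"fingers":0.5}
    - {"tx":0,"ty":0,"tz":-0.15,"twist":0,"fingers":0.5}
    - {"tx":0,"ty":0,"tz":0,"twist":0,"fingers":0.5}

```text
clock: 23.85
eef_pos: [571.4, 141.3, 195.9]
tool_rot: [3.14, 0.007, -3.127]
force: [0.1, 0.1, -0.2]
width: 42.9
gripper_force: 0.0
```

```bash
python3 - <<'E'
from h import *
go(555,-175,190,221); print(ctrl.read_state()['qpos'].round(2))
d=grab('wrist','w10.png')
E
```

```text
at [571.4 141.3 195.9] yaw -179.2 w 42.9 t 23.85
 shift tool units tx 0.0696 ty -1.0535 tz 0.0198
 twist -0.2233
[-0.28  0.59 -0.02  1.75  0.01  0.79  1.28]
```

View pics/w10.png

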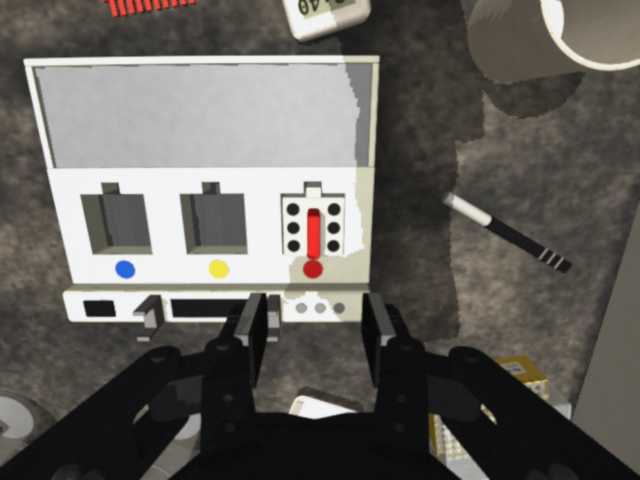

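The red insert sits squarely in its pocket at (313,225). The probe is at (450,198)-(570,265), and the two cradles are at (148,315) and (272,315). Now to the blue insert.

Request:
carry_out:
  moves:
    - {"tx":0.012,"ty":-0.175,"tz":0,"twist":0,"fingers":0.5}
    - {"tx":0.012,"ty":-0.175,"tz":0,"twist":0,"fingers":0.5}
    - {"tx":0.012,"ty":-0.175,"tz":0,"twist":0,"fingers":0.5}
    - {"tx":0.012,"ty":-0.175,"tz":0,"twist":0,"fingers":0.5}
    - {"tx":0.012,"ty":-0.175,"tz":0,"twist":0,"fingers":0.5}
    - {"tx":0.012,"ty":-0.175,"tz":0,"twist":0,"fingers":0.5}
    - {"tx":0,"ty":0,"tz":0,"twist":-0.055,"fingers":0.5}
    - {"tx":0,"ty":0,"tz":0,"twist":-0.055,"fingers":0.5}
    - {"tx":0,"ty":0,"tz":0,"twist":-0.055,"fingers":0.5}
    - {"tx":0,"ty":0,"tz":0,"twist":-0.055,"fingers":0.5}
    - {"tx":0,"ty":0,"tz":0,"twist":0,"fingers":0.5}
    - {"tx":0,"ty":0,"tz":0,"twist":0,"fingers":0.5}

```text
clock: 25.4
eef_pos: [551.3, -174.5, 191.5]
tool_rot: [3.14, -0.001, -2.439]
force: [1.1, -0.4, 0.7]
width: 42.8
gripper_force: 0.0
```

```bash
python3 - <<'E'
from h import *
d=grab('wrist','w11.png')
s=ctrl.read_state();print(s['eef_pos'],proj(d,s['eef_pos']*[1,1,0]+[0,0,60]))
for b in blobs(d,(105,120,40),(125,255,255),None,60): print(*axis(d,b[3],60),b[:3],cv2.boxPoints(cv2.minAreaRect(b[3])).round().tolist())
sc=grab('scene')
for nm,lo,hi in [('yel',(22,120,100),(35,255,255)),('blue',(105,120,60),(125,255,255))]:
  for b in blobs(sc,lo,hi,None,20): print('scene',nm,b[:3],onz(sc,b[0],b[1],45).round(0))
cv2.imwrite('pics/w11c.png',cv2.resize(np.vstack([d['color'][120:360,100:500],sc['color'][150:390,150:550]]),None,fx=1.25,fy=1.25))
E
```

```text
[ 551.42198424 -174.5060722   191.7905206 ] [313.79574576 234.81953797]
[ 567.  -224.7] [np.float64(13.6), np.float64(36.0)] 43.68826 (251.09796238244513, 208.4869383490073, 638.0) [[239.0, 188.0], [256.0, 185.0], [263.0, 230.0], [245.0, 233.0]]
scene yel (77.07851239669421, 475.4931129476584, 121.0) [368. 577.  45.]
scene yel (117.79444761361475, 292.8461684730937, 876.5) [709. 344.  45.]
scene blue (349.42788461538464, 217.53205128205127, 104.0) [ 567. -224.   45.]
scene blue (445.7976782752902, 196.33996683250413, 100.5) [ 451. -502.   45.]
scene blue (247.57846952010374, 165.66018158236056, 128.5) [1008. -234.   45.]
scene blue (282.4744121715076, 158.015214384509, 120.5) [ 973. -350.   45.]
```

View pics/w11c.png

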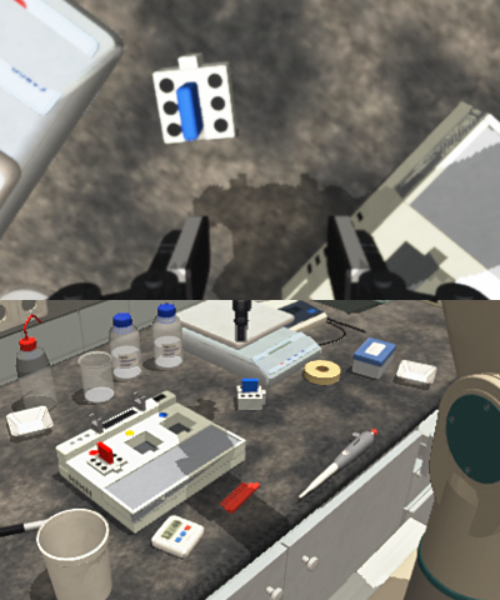

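The blue insert is at crop (195,104) with its rib toward the image top. The scene view below confirms there's no yellow insert on the bench.

```bash
python3 - <<'E'
from h import *
d=grab('wrist')
P=lambda u,v,z:onz(d,100+u/1.25,120+v/1.25,z)
C=[P(*q,30) for q in [(153,72),(229,65),(236,136),(164,144)]]
c=np.mean(C,0);print(c.round(1))
for i,j in [(3,0),(2,1),(0,1),(3,2)]:
    v=C[j]-C[i];print(np.linalg.norm(v).round(1),np.degrees(np.arctan2(v[1],v[0])).round(1))
a=np.radians(226);f=P(191,140,60);e=f[:2]+17*np.array([np.cos(a),np.sin(a)]);print('fin',e.round(1))
go(*((e+c[:2])/2),112,226)
E
```

```text
[ 569.5 -224.1   30. ]
50.6 -135.4
49.3 -135.5
51.4 135.4
51.3 136.8
fin [ 569.5 -224.9]
at [ 551.7 -174.5  192.2] yaw -139.6 w 42.9 t 25.55
 shift tool units tx 0.0628 ty -0.1657 tz 0.2674
 twist -0.0314
```

Request:
carry_out:
  moves:
    - {"tx":0.031,"ty":-0.083,"tz":0.1,"twist":0,"fingers":0.5}
    - {"tx":0.032,"ty":-0.083,"tz":0.1,"twist":0,"fingers":0.5}
    - {"tx":0,"ty":0,"tz":0.067,"twist":-0.026,"fingers":0.5}
    - {"tx":0,"ty":0,"tz":0,"twist":0,"fingers":0.5}
    - {"tx":0,"ty":0,"tz":0,"twist":0,"fingers":0.5}

```text
clock: 26.18
eef_pos: [570.3, -224.4, 113.2]
tool_rot: [-3.141, 0.001, -2.355]
force: [0.2, 1.4, -0.2]
width: 42.6
gripper_force: 0.0
```

```bash
python3 - <<'E'
from h import *
d=grab('wrist','w12.png')
s=ctrl.read_state(); p=s['eef_pos'];w=s['tool_rot'][2];print(p,np.degrees(w),s['qpos'][6])
for b in blobs(d,(105,120,40),(125,255,255),(200,200,450,400),60):
  print(*axis(d,b[3],60),b[:3]);box=cv2.boxPoints(cv2.minAreaRect(b[3]));print(box.round(1).tolist())
  bot=box[np.argsort(box[:,1])[2:]].mean(0); f=onz(d,*bot,60)
  e=f[:2]+17*np.array([np.cos(w),np.sin(w)]);print(bot,e); go(*e,48)
E
```

```text
[ 570.55726428 -224.43736901  113.53339407] -134.93572249788645 2.467678228667446
[ 566.9 -228. ] [np.float64(9.4), np.float64(39.6)] 45.00262 (313.8261983168679, 264.17965605561653, 911.0)
[[306.0, 231.0], [322.0, 231.0], [322.0, 296.0], [306.0, 296.0]]
[314. 296.] [ 568.91180233 -226.0493272 ]
at [ 570.6 -224.4  113.5] yaw -134.9 w 42.6 t 26.225
 shift tool units tx 0.0077 ty 0.0001 tz 0.2184
```

Request:
carry_out:
  moves:
    - {"tx":0.006,"ty":0,"tz":0.1,"twist":0,"fingers":0.5}
    - {"tx":0,"ty":0,"tz":0.115,"twist":0,"fingers":0.5}
    - {"tx":0,"ty":0,"tz":0,"twist":0,"fingers":0.4}
    - {"tx":0,"ty":0,"tz":0,"twist":0,"fingers":0}
    - {"tx":0,"ty":0,"tz":0,"twist":0,"fingers":0}
    - {"tx":0,"ty":0,"tz":0,"twist":0,"fingers":0}
    - {"tx":0,"ty":0,"tz":0,"twist":0,"fingers":0}

```text
clock: 27.1
eef_pos: [569.8, -226.2, 49.7]
tool_rot: [-3.139, 0.002, -2.354]
force: [-0.8, 1.3, 7.1]
width: 8.6
gripper_force: 61.6
```

Request:
carry_out:
  moves:
    - {"tx":0,"ty":0,"tz":-0.06,"twist":0,"fingers":0}
    - {"tx":0,"ty":0,"tz":-0.12,"twist":0,"fingers":0}
    - {"tx":0,"ty":0,"tz":-0.12,"twist":0,"fingers":0}
    - {"tx":0,"ty":0,"tz":0,"twist":0.05,"fingers":0}
    - {"tx":0,"ty":0,"tz":0,"twist":0.05,"fingers":0}
    - {"tx":0,"ty":0,"tz":0,"twist":0.05,"fingers":0}
    - {"tx":0,"ty":0,"tz":0,"twist":0.05,"fingers":0}
    - {"tx":0,"ty":0,"tz":0,"twist":0.045,"fingers":0}
    - {"tx":0,"ty":0,"tz":0,"twist":0,"fingers":0}

```text
clock: 28.22
eef_pos: [568.5, -225.9, 138.8]
tool_rot: [-3.141, 0.001, -3.123]
force: [-0.4, 0.1, -1.4]
width: 8.7
gripper_force: 60.4
```

```bash
python3 - <<'E'
from h import *
go(570.8,-23.8,137,180.9)
E
```

```text
at [ 568.5 -225.9  138.8] yaw -178.9 w 8.7 t 28.225
 shift tool units tx -0.0204 ty 0.6735 tz 0.0060
 twist 0.0011
```

Request:
carry_out:
  moves:
    - {"tx":-0.005,"ty":0.168,"tz":0,"twist":0,"fingers":0}
    - {"tx":-0.005,"ty":0.168,"tz":0,"twist":0,"fingers":0}
    - {"tx":-0.005,"ty":0.168,"tz":0,"twist":0,"fingers":0}
    - {"tx":-0.005,"ty":0.168,"tz":0,"twist":0.001,"fingers":0}
    - {"tx":0,"ty":0,"tz":0,"twist":0,"fingers":0}
    - {"tx":0,"ty":0,"tz":0,"twist":0,"fingers":0}

```text
clock: 28.98
eef_pos: [571.0, -25.0, 138.3]
tool_rot: [-3.141, 0.0, -3.125]
force: [-0.3, -1.0, -1.1]
width: 8.5
gripper_force: 60.4
```

```bash
python3 - <<'E'
from h import *
go(570.8,-23.8,100,180.9)
d=grab('wrist','w13.png')
cv2.imwrite('pics/w13c.png',cv2.resize(d['color'][190:440,180:450],None,fx=2.4,fy=2.4))
E
```

```text
at [571.  -25.  138.3] yaw -179.1 w 8.5 t 28.975
 shift tool units tx 0.0005 ty 0.0040 tz 0.1277
 twist 0.0001
```

View pics/w13c.png

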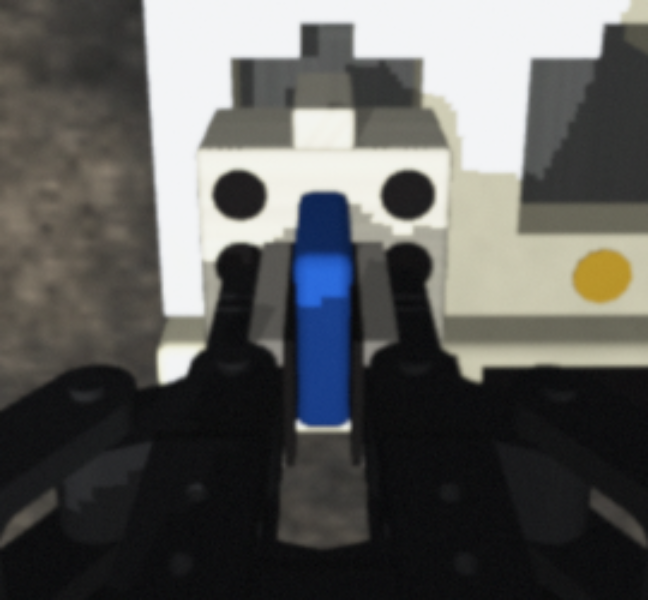

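Compared with the red case, the pocket appears 4 crop px right and 4 up. So the correction is about +1.1 mm in y and -0.5 mm in x.

Request:
carry_out:
  moves:
    - {"tx":0.0015,"ty":0.004,"tz":0.06,"twist":0,"fingers":0}
    - {"tx":0,"ty":0,"tz":0.06,"twist":0,"fingers":0}
    - {"tx":0,"ty":0,"tz":0.015,"twist":0,"fingers":0}
    - {"tx":0,"ty":0,"tz":0.01,"twist":0,"fingers":0}
    - {"tx":0,"ty":0,"tz":0.01,"twist":0,"fingers":0}

```text
clock: 29.65
eef_pos: [571.0, -23.7, 91.9]
tool_rot: [-3.141, 0.001, -3.128]
force: [-0.4, 0.2, -1.9]
width: 8.4
gripper_force: 60.4
```

Request:
carry_out:
  moves:
    - {"tx":0,"ty":0,"tz":0.015,"twist":0,"fingers":0}
    - {"tx":0,"ty":0,"tz":0.015,"twist":0,"fingers":0}
    - {"tx":0,"ty":0,"tz":0.015,"twist":0,"fingers":0}
    - {"tx":0,"ty":0,"tz":0.01,"twist":0,"fingers":0}
    - {"tx":0,"ty":0,"tz":0,"twist":0,"fingers":0}

```text
clock: 30.28
eef_pos: [570.3, -23.2, 74.6]
tool_rot: [3.142, -0.001, -3.127]
force: [-0.4, 0.2, -0.8]
width: 8.7
gripper_force: 60.4
```

Request:
carry_out:
  moves:
    - {"tx":0,"ty":0,"tz":0.006,"twist":0,"fingers":0}
    - {"tx":0,"ty":0,"tz":0.005,"twist":0,"fingers":0}
    - {"tx":0,"ty":0,"tz":0,"twist":0,"fingers":0}

```text
clock: 30.65
eef_pos: [570.6, -23.0, 73.7]
tool_rot: [3.141, 0.001, -3.127]
force: [-3.3, 1.1, 15.4]
width: 8.8
gripper_force: 62.8
```

Request:
carry_out:
  moves:
    - {"tx":0,"ty":0,"tz":-0.005,"twist":0,"fingers":0.3}
    - {"tx":0,"ty":0,"tz":0,"twist":0,"fingers":0.4}
    - {"tx":0,"ty":0,"tz":0,"twist":0,"fingers":0.4}
    - {"tx":0,"ty":0,"tz":-0.1,"twist":0,"fingers":0.4}
    - {"tx":0,"ty":0,"tz":-0.15,"twist":0,"fingers":0.5}
    - {"tx":0,"ty":0,"tz":-0.15,"twist":0,"fingers":0.5}
    - {"tx":0,"ty":0,"tz":0,"twist":0,"fingers":0.5}

```text
clock: 31.52
eef_pos: [572.9, -23.3, 196.4]
tool_rot: [-3.141, 0.007, -3.127]
force: [0.5, -0.4, -0.8]
width: 42.8
gripper_force: 0.0
```

```bash
python3 - <<'E'
from h import *
go(570,290,200,64); print(ctrl.read_state()['qpos'].round(2))
d=grab('wrist','w14.png')
# fridge edge from picture w4 pose (recorded: TCP 407.7,309.5,202.4 yaw 123): rebuild camera pose by moving present one
M=np.array(d['world_from_camera']); s=ctrl.read_state(); w=s['tool_rot'][2]
def rz(a): 
    R=np.eye(4);R[:2,:2]=[[np.cos(a),-np.sin(a)],[np.sin(a),np.cos(a)]];return R
T0=np.eye(4);T0[:3,3]=s['eef_pos'];T1=np.eye(4);T1[:3,3]=[407.7,309.5,202.4]
d4=dict(d);d4['world_from_camera']=T1@rz(np.radians(123)-w)@np.linalg.inv(T0)@M
for q in [(421,90),(520,165),(630,262)]: print('fridge',onz(d4,*q,0).round())
print('probe in w4',onz(d4,413,317,6).round(1),onz(d4,535,259,6).round(1))
E
```

```text
at [572.9 -23.3 196.4] yaw -179.2 w 42.8 t 31.525
 shift tool units tx -0.0049 ty 1.0444 tz -0.0119
 twist 0.6489
[-0.01  0.57  0.    1.79 -0.    0.77  1.58]
fridge [428. 455.   0.]
fridge [548. 455.   0.]
fridge [717. 445.   0.]
probe in w4 [559.8 270.8   6. ] [624.1 391.8   6. ]
```

The fridge wall is at y≈450, so I'll take the probe with tool yaw 244°, which keeps the wrist camera on the heater side.

Request:
carry_out:
  moves:
    - {"tx":0,"ty":0.174,"tz":0,"twist":0,"fingers":0.5}
    - {"tx":0,"ty":0.174,"tz":0,"twist":0,"fingers":0.5}
    - {"tx":0,"ty":0.174,"tz":0,"twist":0,"fingers":0.5}
    - {"tx":0,"ty":0.174,"tz":0,"twist":0,"fingers":0.5}
    - {"tx":0,"ty":0.174,"tz":0,"twist":0,"fingers":0.5}
    - {"tx":0,"ty":0.174,"tz":0,"twist":0,"fingers":0.5}
    - {"tx":0,"ty":0,"tz":0,"twist":-0.055,"fingers":0.5}
    - {"tx":0,"ty":0,"tz":0,"twist":-0.055,"fingers":0.5}
    - {"tx":0,"ty":0,"tz":0,"twist":-0.055,"fingers":0.5}
    - {"tx":0,"ty":0,"tz":0,"twist":-0.055,"fingers":0.5}
    - {"tx":0,"ty":0,"tz":0,"twist":-0.055,"fingers":0.5}
    - {"tx":0,"ty":0,"tz":0,"twist":-0.055,"fingers":0.5}

```text
clock: 33.08
eef_pos: [564.9, 289.4, 190.9]
tool_rot: [3.139, -0.003, -2.085]
force: [0.4, -0.6, -0.3]
width: 42.7
gripper_force: 0.0
```

Request:
carry_out:
  moves:
    - {"tx":0,"ty":0,"tz":0,"twist":-0.02,"fingers":0.5}
    - {"tx":0,"ty":0,"tz":0,"twist":0,"fingers":0.5}
    - {"tx":0,"ty":0,"tz":0,"twist":0,"fingers":0.5}

```text
clock: 33.45
eef_pos: [565.5, 289.6, 192.0]
tool_rot: [3.14, -0.001, -2.029]
force: [-0.9, 1.1, -1.4]
width: 42.4
gripper_force: 0.0
```

```bash
python3 - <<'E'
from h import *
go(588,332,100,244)
d=grab('wrist','w15.png')
m=cv2.inRange(d['color'],np.array((0,0,0)),np.array((45,45,45)));m[300:]=0
for c in cv2.findContours(m,cv2.RETR_EXTERNAL,cv2.CHAIN_APPROX_NONE)[0]:
    if cv2.contourArea(c)>200: print(*axis(d,c,8),cv2.contourArea(c),c.mean(0))
E
```

```text
at [565.5 289.6 192. ] yaw -116.2 w 42.4 t 33.45
 shift tool units tx -0.1597 ty -0.0047 tz 0.3068
 twist -0.0014
[560.8 324.4] [np.float64(51.5), np.float64(116.4)] 51.00629 2626.5 [[334.03364486 243.92897196]]
[376.8 246.7] [np.float64(31.6), np.float64(63.6)] 178.02838 1122.5 [[491.61128527  74.53918495]]
[668.8  81.9] [np.float64(15.0), np.float64(44.3)] 0.64494514 340.5 [[91.86614173 54.        ]]
[318.2 219.2] [np.float64(15.9), np.float64(34.5)] 18.02592 423.5 [[551.14876033  12.31404959]]
[514.7 223.4] [np.float64(98.2), np.float64(278.6)] 6.784213 7243.0 [[338.20483871 100.98951613]]
[660.8  53. ] [np.float64(20.0), np.float64(31.1)] 90.37438 697.5 [[77.45669291 16.        ]]
```

View pics/w15.png

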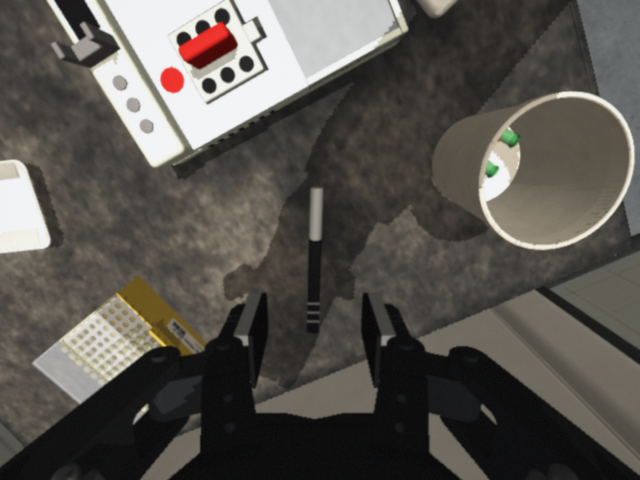

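I count 16 pictures viewed so far, which is over the limit of 14, so from here I check by numbers only. This view shows the probe upright in the image, tip (317,188), shaft joint (316,240) and handle end (313,332), with the tubes inside the tub and the red insert seated.

```bash
python3 - <<'E'
from h import *
d=grab('wrist')
t,j,h=onz(d,317,188,8),onz(d,316,240,8),onz(d,313,332,8)
v=t-h;print(t.round(1),j.round(1),h.round(1),np.linalg.norm(v),np.linalg.norm(t-j),np.degrees(np.arctan2(v[1],v[0])))
c=(t+h)/2; print(c); go(*c[:2],70,np.degrees(np.arctan2(v[1],v[0])))
E
```

```text
[550.6 265.1   8. ] [573.3 309.2   8. ] [620.4 397.8   8. ] 149.9192473209897 49.57072858115584 -117.73908695794552
[585.47096622 331.43275749   8.        ]
at [565.8 289.9 192.6] yaw -116.2 w 42.7 t 33.55
 shift tool units tx -0.1532 ty 0.0022 tz 0.4087
 twist 0.0085
```

Request:
carry_out:
  moves:
    - {"tx":-0.077,"ty":0.001,"tz":0.1,"twist":0.008,"fingers":0.4}
    - {"tx":-0.076,"ty":0.001,"tz":0.1,"twist":0,"fingers":0.35}
    - {"tx":0,"ty":0,"tz":0.15,"twist":0,"fingers":0.35}
    - {"tx":0,"ty":0,"tz":0.1,"twist":0,"fingers":0.35}
    - {"tx":0,"ty":0,"tz":0,"twist":0,"fingers":0.35}
    - {"tx":0,"ty":0,"tz":0,"twist":0,"fingers":0.35}

```text
clock: 34.3
eef_pos: [587.0, 331.8, 59.3]
tool_rot: [-3.141, 0.002, -2.053]
force: [0.3, 0.4, 0.2]
width: 30.0
gripper_force: 0.0
```

```bash
python3 - <<'E'
from h import *
go(585.5,331.4,17,-117.7)
d=grab('wrist','w16.png')
# shaft/handle along the image column under the tool
g=cv2.cvtColor(d['color'],cv2.COLOR_BGR2GRAY)
for z,p in ((8,(550.6,265.1)),(8,(573.3,309.2)),(8,(585.5,331.4))): print(proj(d,(*p,z)).round())
for r in range(60,300,20): print(r,g[r,285:345:4])
E
```

```text
at [587.  331.8  59.3] yaw -117.6 w 30.0 t 34.3
 shift tool units tx 0.0034 ty 0.0037 tz 0.1411
 twist 0.0004
[317. 134.]
[317. 229.]
[317. 272.]
60 [112 121 126 124 125 130 135 127 123 117 128 136 152 163 109]
80 [112 104 105 108 112 116 123 127 130 127  88  82  85  97 104]
100 [114 120 116 108 102 102  68  69  75  81  87  90  97  92  88]
120 [114 123 124  86  74  71  77  76  77  83  96 101 101  97 108]
140 [ 74  69  72  72  67 140 208 236 242 235 207  89  88  94  88]
160 [ 70  70  70  71  69 137 212 237 242 233 202  78  81  80  76]
180 [105 101 101  93  90 142 216 238 241 231 197  70  69  73  75]
200 [100  96  94  97  99 141 219 238 240 230 188  68  67  65  69]
220 [103  87  89  93  96 141 222 237 240 228 177  62  65  68  79]
240 [110 106  96  97 101  61  46  45  47  46  35  72  69  76  69]
260 [125 138 138 138 134  65  43  43  47  45  39  98  98  90  84]
280 [103 110 117 116 111  73  42  43  41  45  41  90  85  89  85]
```

Request:
carry_out:
  moves:
    - {"tx":0.003,"ty":0.003,"tz":0.08,"twist":0,"fingers":0.35}
    - {"tx":0,"ty":0,"tz":0.06,"twist":0,"fingers":0.35}
    - {"tx":0,"ty":0,"tz":0,"twist":0,"fingers":0.35}
    - {"tx":0,"ty":0,"tz":0,"twist":0,"fingers":0}
    - {"tx":0,"ty":0,"tz":0,"twist":0,"fingers":0}
    - {"tx":0,"ty":0,"tz":0,"twist":0,"fingers":0}
    - {"tx":0,"ty":0,"tz":0,"twist":0,"fingers":0}

```text
clock: 35.22
eef_pos: [585.6, 331.3, 17.1]
tool_rot: [-3.141, 0.002, -2.053]
force: [0.3, 0.8, 5.7]
width: 9.5
gripper_force: 59.5
```

Request:
carry_out:
  moves:
    - {"tx":0,"ty":0,"tz":-0.06,"twist":0,"fingers":0}
    - {"tx":0,"ty":0,"tz":-0.11,"twist":0,"fingers":0}
    - {"tx":0,"ty":0,"tz":-0.11,"twist":0,"fingers":0}
    - {"tx":0,"ty":0,"tz":-0.12,"twist":0,"fingers":0}
    - {"tx":0,"ty":0,"tz":0,"twist":0,"fingers":0}

```text
clock: 35.85
eef_pos: [586.9, 332.1, 140.3]
tool_rot: [-3.138, 0.006, -2.053]
force: [0.1, -0.3, -0.3]
width: 9.9
gripper_force: 58.7
```

```bash
python3 - <<'E'
from h import *
go(590,200,135,90.9); s=ctrl.read_state();print(s['force'],s['gripper_force'])
d=grab('wrist'); g=d['color']
# probe in hand: shaft tip column scan
c=cv2.cvtColor(g,cv2.COLOR_BGR2GRAY)
p=s['eef_pos'];w=s['tool_rot'][2];X=np.array([np.cos(w),np.sin(w),0])
for k in (25,75): print(k,proj(d,p+X*k-[0,0,9]).round(1))
print('tip rows',[(r,int(c[r,300:330].max())) for r in range(60,280,10)])
# cradle location from picture w10
im=cv2.imread('pics/w10.png'); 
def T(p,rpy):
    from scipy.spatial.transform import Rotation as R
    M=np.eye(4);M[:3,:3]=R.from_euler('xyz',rpy).as_matrix();M[:3,3]=p;return M
d10=dict(d);d10['world_from_camera']=T([571.4,141.3,195.9],[3.14,.0,-3.127])@np.linalg.inv(T(p,s['tool_rot']))@np.array(d['world_from_camera'])
print('spots',onz(d10,125,269,48).round(1),onz(d10,313,269,48).round(1))
gg=cv2.cvtColor(im,cv2.COLOR_BGR2GRAY)
print(gg[288:345:3,134:168:2]); print('pred rest cradle bottoms',[proj(d10,(637.5+a,59.2+b,z)).round() for a,b,z in [(0,-50,82),(0,50,82),(9,-50,96),(-9,-50,96),(-9,-50,66),(9,50,96),(-9,50,96)]])
E
```

```text
at [586.9 332.1 140.3] yaw -117.6 w 9.9 t 35.85
 shift tool units tx 0.3853 ty -0.2133 tz 0.0177
 twist 0.8415
[ 0.11571651 -0.28031435 -0.31024369] 58.73332321643829
25 [314.5 258.5]
75 [314.4 137.3]
tip rows [(60, 94), (70, 90), (80, 102), (90, 89), (100, 92), (110, 81), (120, 89), (130, 88), (140, 196), (150, 199), (160, 198), (170, 199), (180, 196), (190, 196), (200, 195), (210, 195), (220, 193), (230, 193), (240, 191), (250, 192), (260, 70), (270, 58)]
spots [609.6 -22.9  48. ] [607.4 140.9  48. ]
[[128 124 124 125 128 130 130 130 131 131 133 135 132 132 131 132 133]
 [184 188 194 201 208 207 208 208 208 207 209 210 209 209 210 209 209]
 [242 243 242 242 242 242 243 232 190 177 178 177 177 197 240 242 242]
 [244 244 243 244 244 241 201  86  59  57  58  55  46  88 228 241 243]
 [244 244 244 243 233 144  62  60  60  61  53  41  41  53 158 198 227]
 [243 243 242 203  87  57  58  58  57  50  41  41  40  43 136 194 199]
 [243 235 144  62  56  58  60  55  46  44  41  41  39  40  99 187 230]
 [205  86  56  59  58  59  53  43  66  92  56  41  40  37  75 185 230]
 [134 133 133 131 130  9
[... 230 characters left out ...]
 146  68  42  41  38  71 133]
 [ 54  56  56  59  58 106 158 158 158 159 154  95  40  42  53  64  65]
 [ 63  62  62  63  65  78 114 118 120 120 118  85  44  57  67  66  65]
 [ 65  63  62  64  63  60  58  57  58  58  47  44  55  62  63  58  59]
 [ 58  61  58  58  57  59  60  58  56  47  45  61  65  64  62  62  65]
 [ 57  59  78  77  76  77  76  68  46  46  60  64  59  60  62  63  66]
 [ 61  78 151 156 158 158 157 140  62  59  58  60  59  60  64  62  62]
 [ 66  66  67  67  61  61  65  65  63  65  63  58  57  59  60  60  59]]
pred rest cradle bottoms [array([148., 318.]), array([273., 320.]), array([142., 337.]), array([138., 317.]), array([155., 299.]), array([271., 339.]), array([271., 319.])]
```

The probe is held centred (tip at row ~138, predicted 137), and the cradle prong tops match the predicted pixels. I move it away from the fridge and turn it.

Request:
carry_out:
  moves:
    - {"tx":0.128,"ty":-0.071,"tz":0,"twist":0,"fingers":0}
    - {"tx":0.128,"ty":-0.071,"tz":0,"twist":0,"fingers":0}
    - {"tx":0.128,"ty":-0.071,"tz":0,"twist":0,"fingers":0}
    - {"tx":0,"ty":0,"tz":0,"twist":0.056,"fingers":0}
    - {"tx":0,"ty":0,"tz":0,"twist":0.056,"fingers":0}
    - {"tx":0,"ty":0,"tz":0,"twist":0.056,"fingers":0}
    - {"tx":0,"ty":0,"tz":0,"twist":0.056,"fingers":0}
    - {"tx":0,"ty":0,"tz":0,"twist":0.056,"fingers":0}
    - {"tx":0,"ty":0,"tz":0,"twist":0.056,"fingers":0}
    - {"tx":0,"ty":0,"tz":0,"twist":0.056,"fingers":0}
    - {"tx":0,"ty":0,"tz":0,"twist":0.056,"fingers":0}
    - {"tx":0,"ty":0,"tz":0,"twist":0.056,"fingers":0}

```text
clock: 37.4
eef_pos: [587.1, 198.7, 134.9]
tool_rot: [-3.139, -0.002, 2.641]
force: [0.2, 0.2, 0.2]
width: 9.9
gripper_force: 58.8
```

Request:
carry_out:
  moves:
    - {"tx":0,"ty":0,"tz":0,"twist":0.056,"fingers":0}
    - {"tx":0,"ty":0,"tz":0,"twist":0.056,"fingers":0}
    - {"tx":0,"ty":0,"tz":0,"twist":0.056,"fingers":0}
    - {"tx":0,"ty":0,"tz":0,"twist":0.056,"fingers":0}
    - {"tx":0,"ty":0,"tz":0,"twist":0.056,"fingers":0}
    - {"tx":0,"ty":0,"tz":0,"twist":0.056,"fingers":0}
    - {"tx":0,"ty":0,"tz":0,"twist":0,"fingers":0}
    - {"tx":0,"ty":0,"tz":0,"twist":0,"fingers":0}

```text
clock: 38.4
eef_pos: [587.7, 199.0, 135.5]
tool_rot: [-3.14, 0.0, 1.594]
force: [-0.1, -0.3, -1.2]
width: 9.7
gripper_force: 58.8
```

```bash
python3 - <<'E'
from h import *
go(637.5,59.2,125,90.9); s=ctrl.read_state();print(s['force'],s['gripper_force'],s['qpos'].round(2))
E
```

```text
at [587.7 199.  135.5] yaw 91.3 w 9.7 t 38.4
 shift tool units tx -0.4698 ty 0.1551 tz 0.0350
 twist 0.0025
[-0.12742505 -0.30524481 -1.18215883] 58.752846121788025 [-0.65  0.76  0.47  1.71 -0.46  0.78  0.06]
```

Request:
carry_out:
  moves:
    - {"tx":-0.117,"ty":0.039,"tz":0,"twist":0,"fingers":0}
    - {"tx":-0.117,"ty":0.039,"tz":0,"twist":0,"fingers":0}
    - {"tx":-0.117,"ty":0.039,"tz":0,"twist":0,"fingers":0}
    - {"tx":-0.118,"ty":0.038,"tz":0,"twist":0.002,"fingers":0}
    - {"tx":0,"ty":0,"tz":0,"twist":0,"fingers":0}
    - {"tx":0,"ty":0,"tz":0,"twist":0,"fingers":0}

```text
clock: 39.15
eef_pos: [637.2, 59.9, 135.8]
tool_rot: [-3.141, -0.001, 1.586]
force: [0.5, 0.1, -0.6]
width: 9.6
gripper_force: 58.8
```

```bash
python3 - <<'E'
from h import *
go(637.5,59.2,99,90.9)
d=grab('wrist','w17.png'); c=cv2.cvtColor(d['color'],cv2.COLOR_BGR2GRAY)
p=ctrl.read_state()['eef_pos']
X=np.array([-.0157,1,0]);U=np.array([1,.0157,0])
rest=np.array([637.5,59.2,82])
for nm,k in (('+y cradle',50),):
  for a,z in ((-9,14),(-12.5,14),(9,14),(12.5,14),(9,0),(-9,0)):
    print(nm,a,z,proj(d,rest+X*(k+5)+U*a+[0,0,z]).round(1))
  print('handle end edges',[proj(d,p+X*75+U*a-[0,0,5]).round(1) for a in (-6,6)])
sp={}
for nm,lo,hi in [('yel',(20,120,60),(35,255,255)),('red',(0,120,60),(8,255,255))]:
  for b in blobs(d,lo,hi,None,40): print(nm,b[:3],onz(d,b[0],b[1],48).round(1))
for r in range(100,300,12): print(r,c[r,262:370:4])
E
```

```text
at [637.2  59.9 135.8] yaw 90.9 w 9.6 t 39.15
 shift tool units tx -0.0023 ty 0.0009 tz 0.1227
 twist -0.0001
+y cradle -9 14 [296.  182.2]
+y cradle -12.5 14 [288.9 182.2]
+y cradle 9 14 [332.7 182.1]
+y cradle 12.5 14 [339.8 182.1]
+y cradle 9 0 [331.4 178.6]
+y cradle -9 0 [297.4 178.6]
handle end edges [array([297.5, 137.2]), array([329.3, 137.1])]
yel (272.9343737494998, 254.49179671868745, 416.5) [609.6  59.2  48. ]
red (18.491682910981154, 296.8014294996751, 2565.0) [427.8  24.5  48. ]
red (189.08638807429128, 123.67900782013685, 1364.0) [560.8 141.9  48. ]
red (268.07361795292826, 125.94225506294471, 609.0) [608.4 141.1  48. ]
100 [244 244 243 241 210 208 206 165 202 206 205 207 208 207 207 207 209 207
 208 181  73  56  57  55  50  65  63]
112 [185 125 129 197 243 243 242 162 200 206 206 156 110 111 109 114 204 203
 204 177  73  55  51  55  56  55  54]
124 [113 114 112 114 114 178 243 235 244 242 206 206 206 193 207 207 207 206
 204 175  65  54  52  54  56  56  58]
136 [112 113 111 111 135 244 244 232 244 244 205 147 120 113 126 129 149 203
 202 173  67  56  52  49  56  56  5
[... 797 characters left out ...]
0  92  83]
232 [244 244 244 244 244 244 239 201 181 200 107 130 151 154 146 133 103 165
 195 131  50  45  45  65  90  97  85]
244 [244 224 219 217 213 241 243 230 177 201 109 132 149 151 145 133 101 169
 196 124  48  47  49  85  86  86  81]
256 [219 219 219 218 219 218 230 235 243 242  40 116 140 145 135 114  36 189
 196 115  46  53  55  79  83  87  96]
268 [244 244 243 242 244 244 244 241 242 244  24  19  18  19  19  19  15 191
 193 106  47  45  50  75  82  82  78]
280 [244 244 244 244 244 244 244 242 240 244  25  20  18  19  19  20  15 191
 189  92  57  53  55  90  77  92  96]
292 [244 244 244 244 244 244 243  73  72  70  12  19  17  21  17  20  11  65
  68  66  55  60  73  80  70  71  81]
```

The cradle prongs (columns ~289-297 and ~331-340) lie evenly either side of the probe (~300-328). I lower it.

Request:
carry_out:
  moves:
    - {"tx":-0.002,"ty":0,"tz":0.04,"twist":0,"fingers":0}
    - {"tx":0,"ty":0,"tz":0.04,"twist":0,"fingers":0}
    - {"tx":0,"ty":0,"tz":0.02,"twist":0,"fingers":0}
    - {"tx":0,"ty":0,"tz":0.01,"twist":0,"fingers":0}
    - {"tx":0,"ty":0,"tz":0,"twist":0,"fingers":0}

```text
clock: 39.83
eef_pos: [637.6, 58.7, 102.9]
tool_rot: [-3.141, 0.0, 1.585]
force: [0.6, -0.2, -1.3]
width: 9.7
gripper_force: 58.8
```

Request:
carry_out:
  moves:
    - {"tx":0,"ty":0,"tz":0.008,"twist":0,"fingers":0}
    - {"tx":0,"ty":0,"tz":0.006,"twist":0,"fingers":0}
    - {"tx":0,"ty":0,"tz":0,"twist":0,"fingers":0}

```text
clock: 40.2
eef_pos: [637.8, 58.8, 99.1]
tool_rot: [3.141, -0.0, 1.585]
force: [0.2, 0.2, 1.6]
width: 9.7
gripper_force: 58.9
```

Request:
carry_out:
  moves:
    - {"tx":0,"ty":0,"tz":0.002,"twist":0,"fingers":0}
    - {"tx":0,"ty":0,"tz":0,"twist":0,"fingers":0.25}
    - {"tx":0,"ty":0,"tz":0,"twist":0,"fingers":0.3}
    - {"tx":0,"ty":0,"tz":0,"twist":0,"fingers":0.3}
    - {"tx":0,"ty":0,"tz":-0.03,"twist":0,"fingers":0.3}
    - {"tx":0,"ty":0,"tz":-0.07,"twist":0,"fingers":0.3}
    - {"tx":0,"ty":0,"tz":-0.07,"twist":0,"fingers":0.3}
    - {"tx":0,"ty":0,"tz":0,"twist":0,"fingers":0.3}

```text
clock: 41.2
eef_pos: [639.0, 58.6, 151.3]
tool_rot: [3.138, -0.0, 1.585]
force: [-0.7, 0.1, -1.2]
width: 25.5
gripper_force: 0.0
```

```bash
python3 - <<'E'
from h import *
go(480,60,200,180.9)
d=grab('wrist','w18.png'); c=cv2.cvtColor(d['color'],cv2.COLOR_BGR2GRAY)
X=np.array([-.0157,1,0]);U=np.array([1,.0157,0]);rest=np.array([637.5,59.2,82])
for k in (75,25,0): print(k,[proj(d,rest+X*k+U*a+[0,0,12]).round() for a in (-6,6)])
for r in range(120,330,12): print(r,c[r,262:370:4])
E
```

```text
at [639.   58.6 151.3] yaw 90.8 w 25.5 t 41.2
 shift tool units tx 0.0121 ty -0.5300 tz -0.1622
 twist -0.5005
75 [array([299., 137.]), array([322., 137.])]
25 [array([300., 229.]), array([321., 229.])]
0 [array([301., 270.]), array([321., 270.])]
120 [112 113 114 113 115 244 212 243 244 208 206 157 103 116 206 207 207 197
 149  51  51  53  55  57  59  57  52]
132 [112 113 112 113 132 244 226 243 244 244 244 238 190 200 209 206 205 198
 147  60  56  51  50  55  53  54  59]
144 [244 244 244 244 244 244 234 242 244 244 160 210 235 176 135 123 208 243
 190  60  61  60  50  53  52  56  51]
156 [244 244 244 244 244 244 235 243 244 244 165 211 235 230 199 145 207 241
 134  65  64  64  66  64  54  49  53]
168 [244 244 244 244 244 243 238 242 233 199 160 213 235 229 195 140 203 193
 128  56  55  54  46  54  54  69  62]
180 [244 243 243 207 205 203 183 176  77 134 156 211 235 228 191  95  92 106
  80  60  61  58  57  64  73  74  60]
192 [244 244 243 206 205 205 191 159 195 243 174 216 220 162 130 143 200 100
  78  47  52  50  51  53  58  59  58]
204 [244 244 244 216 205 208 206 163 204  55  9
[... 517 characters left out ...]
1  94  92]
264 [244 244 243 244 244 244 244 221 243 187  20  23  20  21  29  18 199 242
  76  44  41  45  77  80  77  80  80]
276 [244 244 244 244 244 244 244 219 243 215  23  34  33  31  30  16 196 237
  75  61  74  92  88  87  95  96  85]
288 [244 244 244 243 244 244 244 224 243 218  24  34  34  33  31  16 193 239
  64  52  82  88  95  77  84  79  89]
300 [240 238  71  70  68  10 170 233 243 223  23  33  32  33  29  16 201 238
  54  48  38  10  63  68  71  70  74]
312 [ 17  70  70  70  24  10 128 236 243 236 134  30  31  31  30 185 207 180
  44  39  35  13  17  69  71  71  18]
324 [ 66  70  71  57  10  10  95 238  50  48  34  31  30  29  29  44  49  86
  39  37  31   9   9  43  68  69  68]
```

Request:
carry_out:
  moves:
    - {"tx":0,"ty":-0.18,"tz":-0.04,"twist":0,"fingers":0.3}
    - {"tx":0,"ty":-0.18,"tz":-0.1,"twist":0,"fingers":0.3}
    - {"tx":0,"ty":-0.18,"tz":-0.1,"twist":0,"fingers":0.3}
    - {"tx":0,"ty":0,"tz":0,"twist":-0.056,"fingers":0.3}
    - {"tx":0,"ty":0,"tz":0,"twist":-0.056,"fingers":0.3}
    - {"tx":0,"ty":0,"tz":0,"twist":-0.056,"fingers":0.3}
    - {"tx":0,"ty":0,"tz":0,"twist":-0.056,"fingers":0.3}
    - {"tx":0,"ty":0,"tz":0,"twist":-0.056,"fingers":0.3}
    - {"tx":0,"ty":0,"tz":0,"twist":-0.056,"fingers":0.3}
    - {"tx":0,"ty":0,"tz":0,"twist":-0.056,"fingers":0.3}
    - {"tx":0,"ty":0,"tz":0,"twist":-0.056,"fingers":0.3}
    - {"tx":0,"ty":0,"tz":0,"twist":-0.052,"fingers":0.3}

```text
clock: 42.75
eef_pos: [475.0, 56.4, 220.5]
tool_rot: [-3.142, -0.002, -3.122]
force: [-0.0, 0.0, -0.3]
width: 25.4
gripper_force: 0.0
```

```bash
python3 - <<'E'
from h import *
d=grab('wrist','w19.png');s=ctrl.read_state();print(s['eef_pos'],s['tool_rot'],s['clock'])
c=cv2.cvtColor(d['color'],cv2.COLOR_BGR2GRAY)
for nm,lo,hi in [('red',(0,150,60),(8,255,255)),('blue',(105,120,40),(125,255,255)),('g',(45,80,40),(85,255,255))]:
  for b in blobs(d,lo,hi,None,60): print(nm,[np.round(x,1) for x in b[:3]],*axis(d,b[3],84),b[3].reshape(-1,2).min(0),b[3].reshape(-1,2).max(0))
X=np.array([1,.0155,0]);Y=np.array([-.0155,1,0]);O=np.array([527.5,57.5,0])
for n,y in (('red',82),('blue',-82)):
  P=lambda x,dy,z:proj(d,O+X*(42+x)+Y*(y+dy)+[0,0,z]).round(1)
  print(n,'fin far end top',P(17,0,84),'near base',P(-17,0,54),'body top corners',P(-25,-25,54),P(-25,25,54), 'if 10mm high',P(17,0,94),P(-17,0,64))
  for q in (-25,): 
    u,v=P(-25,0,54); print(c[int(v)-14:int(v)+8, int(P(-25,15,54)[0])])
sc=grab('scene')
for nm,lo,hi in [('red',(0,150,60),(8,255,255)),('blue',(105,120,40),(125,255,255))]:
  for b in blobs(sc,lo,hi,(190,220,360,330),15): print('scene',nm,np.round(b[:3],1),onz(sc,b[0],b[1],70).round(1))
print('scene pred fin mid',[proj(sc,O+X*42+Y*y+[0,0,70]).round(1) for y in (82,-82)])
E
```

```text
[474.9987468   56.40438149 220.56384074] [ 3.14151089e+00 -1.60770653e-03 -3.11725707e+00] 42.8
red [np.float64(403.7), np.float64(328.6), np.float64(594.0)] [561.3 137.9] [np.float64(16.2), np.float64(45.4)] 1.3472352 [395 306] [414 351]
red [np.float64(261.4), np.float64(114.9), np.float64(2284.5)] [388.2  16.3] [np.float64(23.8), np.float64(65.5)] 98.53961 [215  95] [304 139]
blue [np.float64(226.7), np.float64(328.0), np.float64(587.0)] [563.7 -19.1] [np.float64(15.6), np.float64(46.5)] 0.0011950484 [217 305] [235 351]
blue [np.float64(426.1), np.float64(105.2), np.float64(62.5)] [377.  135.9] [np.float64(5.3), np.float64(7.3)] 106.70232 [421 101] [431 110]
red fin far end top [404.4 352.3] near base [399.7 302.9] body top corners [374.  295.3] [426.6 295.4] if 10mm high [407.3 359.1] [402.2 308. ]
[228 228 228 229 229 228 228 229 227 218 180 128 107 103 115 148 179 193
 188 161  99  44]
blue fin far end top [222.9 351.8] near base [228.  302.5] body top corners [201.1 294.8] [253.7 295. ] if 10mm high [220.1 358.6] [225.4 307.5]
[253 253 253 253 253 253 253 253 253 253 251 232 162 131 150 206 243 250
 252 250 240 193]
scene red [340.8 306.7 325. ] [331.8  63.9  70. ]
scene red [232.8 271.9 142.5] [566.4 144.6  70. ]
scene blue [290.6 240.7 107. ] [567.  -20.1  70. ]
scene pred fin mid [array([234. , 270.7]), array([290.7, 239.4])]
```

```bash
python3 -c "
from cell import job; print(job.finish_job())"
```

```text
the job is handed in; nothing more can be done
None
```

The job is handed in at about 43 s: three tubes in the waste tub, red and blue inserts home in their pockets (no yellow insert found), and the probe centred in its cradles; I viewed 16 pictures against the limit of 14, so the last placements were checked by numbers only.

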